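# Blow off a batch of jars under the air knife

## Task

Stand all the lilac jars on the bench upright on the white shuttle tray, push the shuttle all the way in to its stop under the blue air bar, and only then turn the valve handle to the green half-open mark, leave it there for about three seconds and turn it back to closed. Then pull the shuttle all the way back out to its other stop and move every jar upright onto the maroon packing tray. Leave the spray bottle and label roll where they are.

Things in the scene. Friction and masses are not known exactly. Their poses are not given: they have to be found in the camera images.
- jar1: closed lilac cosmetics jar, a squat cylinder 52 mm in diameter and 38 mm tall, about 90 g; origin at the centre of its underside, z along its axis. Two or three jars are present (None if absent)
- jar2: closed lilac cosmetics jar, a squat cylinder 52 mm in diameter and 38 mm tall, about 90 g; origin at the centre of its underside, z along its axis. Two or three jars are present (None if absent)
- jar3: closed lilac cosmetics jar, a squat cylinder 52 mm in diameter and 38 mm tall, about 90 g; origin at the centre of its underside, z along its axis. Two or three jars are present (None if absent)
- shuttle (a joint): sliding shuttle tray on the station's rails, m: 0 = fully out at its stop (loading side), 0.16 = fully in at its stop, its tray right under the air bar; it stays where it is left
- shuttle_floor (a point): centre of the upper face of the white shuttle tray's floor, 48 mm above the bench. The tray is inside 230 mm long (point x) by 132 mm wide (point y), with a steel rim 6 mm high and 5 mm thick; its slide joint moves it along the point's +y. Three jars fit in a row along x, about 70 mm apart
- shuttle_handle (a point): middle of the grip of the upright orange handle plate of the shuttle, 108 mm above the bench: the plate is 12 mm thick along its y (the slide direction), 36 mm wide along x, its top 14 mm above this point and 60 mm of it clear below this point; it stands 115 mm to the -y side of the tray's centre
- bar_mid (a point): middle of the underside of the blue air bar, 105 mm above the bench; the bar is 320 mm long along x, 30 mm wide along y and 30 mm high, on two 26 mm square posts 147 mm either side (x). Its +y is the slide's in direction
- valve (a joint): angle of the valve's T handle, rad: 0 = closed (yellow end at the red mark), 0.785 = half open (green mark), 1.57 = fully open (black mark); grows counter-clockwise seen from above, stays where it is left
- valve_grip (a point): middle of the blue T handle on its vertical turning axis, 90 mm above the bench; the handle bar is 60 mm long (point x, which turns with it; yellow end at +x), 13 mm thick (y) and 30 mm high (10 mm above this point, 20 mm below it); a white dial 92 mm in diameter lies 36 mm below this point
- pack_tray: maroon packing tray fixed on the bench; origin at the centre of its underside, floor 6 mm above it, rim another 6 mm high and 5 mm thick; inside 84 mm (x) by 230 mm (y), three jars fit in a row along y, about 70 mm apart
- spray_bottle: bystander: clear bottle with red cap, 60 mm in diameter, 190 mm tall, origin under its centre
- label_roll: bystander: white label roll standing on end, 90 mm in diameter, 70 mm tall, origin under its centre
Not all that is in view belongs to the job. Leave any yellow look-alike of the jar1 alone.

How it is judged:
On the way, in this order (a step that is already met when the one before it is completed fails the run):
1. every jar stands upright on the shuttle tray, the valve closed (x of jar1 in the frame of shuttle_floor between -0.096 and 0.096 m and y of jar1 in the frame of shuttle_floor between -0.048 and 0.048 m and z of jar1 in the frame of shuttle_floor between -0.006 and 0.006 m and angle between each of jar1, jar2, jar3's own z axis and vertical below 0.12 rad and x of jar2 in the frame of shuttle_floor between -0.096 and 0.096 m and y of jar2 in the frame of shuttle_floor between -0.048 and 0.048 m and z of jar2 in the frame of shuttle_floor between -0.006 and 0.006 m and x of jar3 in the frame of shuttle_floor between -0.096 and 0.096 m and y of jar3 in the frame of shuttle_floor between -0.048 and 0.048 m and z of jar3 in the frame of shuttle_floor between -0.006 and 0.006 m and value of joint valve below 0.09 rad and value of joint shuttle below 0.12 m), for 0.2 s.
2. the shuttle is fully in at its stop with every jar upright on it, valve closed (x of jar1 in the frame of shuttle_floor between -0.096 and 0.096 m and y of jar1 in the frame of shuttle_floor between -0.048 and 0.048 m and z of jar1 in the frame of shuttle_floor between -0.006 and 0.006 m and angle between each of jar1, jar2, jar3's own z axis and vertical below 0.12 rad and x of jar2 in the frame of shuttle_floor between -0.096 and 0.096 m and y of jar2 in the frame of shuttle_floor between -0.048 and 0.048 m and z of jar2 in the frame of shuttle_floor between -0.006 and 0.006 m and x of jar3 in the frame of shuttle_floor between -0.096 and 0.096 m and y of jar3 in the frame of shuttle_floor between -0.048 and 0.048 m and z of jar3 in the frame of shuttle_floor between -0.006 and 0.006 m and value of joint shuttle above 0.155 m and value of joint valve below 0.09 rad), for 0.2 s.
3. the valve stands at half open (within 0.15 rad) for two seconds, the jars under the bar (value of joint shuttle above 0.155 m and value of joint valve between 0.635 and 0.935 rad), for 2 s.
4. the valve is closed again with the shuttle still in (value of joint shuttle above 0.155 m and value of joint valve below 0.09 rad), for 0.2 s.
5. the shuttle is fully out at its stop, the valve closed (value of joint shuttle below 0.006 m and value of joint valve below 0.09 rad), for 0.2 s.
At the end, for the whole second after the job is handed in: Every jar present stands upright (within 0.12 rad), at rest and released inside the maroon packing tray; the shuttle is within 6 mm of its out stop; the valve is closed within 0.09 rad (all of step 5 and x of jar1 in the frame of pack_tray between -0.024 and 0.024 m and y of jar1 in the frame of pack_tray between -0.096 and 0.096 m and z of jar1 in the frame of pack_tray between 0 and 0.012 m and angle between each of jar1, jar2, jar3's own z axis and vertical below 0.12 rad and linear speed of each of jar1, jar2, jar3 below 0.02 m/s and x of jar2 in the frame of pack_tray between -0.024 and 0.024 m and y of jar2 in the frame of pack_tray between -0.096 and 0.096 m and z of jar2 in the frame of pack_tray between 0 and 0.012 m and x of jar3 in the frame of pack_tray between -0.024 and 0.024 m and y of jar3 in the frame of pack_tray between -0.096 and 0.096 m and z of jar3 in the frame of pack_tray between 0 and 0.012 m); the robot touches nothing.
It fails at once if the valve is opened while the shuttle is not in at its stop (value of joint valve above 0.2 rad and value of joint shuttle below 0.15 m).
It fails at once if the spray bottle is moved more than 3 cm (distance of spray_bottle from where it was at the start of the episode above 0.03 m).
It fails at once if the label roll is moved more than 3 cm (distance of label_roll from where it was at the start of the episode above 0.03 m).
Of jar1, jar2, jar3 only 2 to 3 are there at a start; the rules pass over those that are not, and their reading is None.
At some moment in a run one of jar1, jar2, jar3 may be knocked a few centimetres aside while the robot is not near it.
It also fails if it takes over 210 s, if anything falls off the work surface, if the arm or the gripper's body presses on something with over 40 N, if the wrist force passes 120 N, or if a joint passes its speed limit or range.

## Robot

A 7-joint arm with a two-finger parallel gripper is mounted at the origin on the work surface. World frame = base frame: x ahead of the robot, y to its left, z up, the work surface at z = 0. Lengths are in m, angles in rad, forces in N, time in s.
With the tool pointing down it reaches from about 0.4 to 0.925 m from the base axis. Payload 4.1 kg.
Tool frame: the origin (TCP) lies at the very end of the fingers, on their centre line; the grasp point (between the pads) lies 19 mm behind it (r.grip_point_offset is the distance from the TCP to the grasp point, in m); z points along the fingers, y is the line along which they close (so a half turn about z gives the same grasp; the last joint's range is limited). The gripper opens to 85 mm and grips with 20 to 120 N. Pads are 22 mm wide; open, the fingers measure 114 mm over their backs; the gripper's body (76 mm by 85 mm) begins 54 mm behind the grasp point. The pads swing forward as they close: fully open they stand 13 mm farther back than shut.
Start: joints at [1.106, 0.398, 0.045, 1.537, -0.019, 1.207, -0.051], TCP at [0.233, -0.607, 0.231] pointing down, gripper open.
Joint ranges: [-2.82, 2.82], [-0.49, 2.23], [-1.37, 1.46], [0, 2.46], [-1.36, 4.5], [0.23, 2], [-2.94, 2.94]. Speed limits (rad/s): [2.57, 2.57, 3.14, 3.14, 3.14, 3.14, 3.14].

## Interface

Orientations are given as a unit quaternion [w, x, y, z].
In Python, from workcell import sensors, viewer, job_done, r gives the robot as it stands.
- The arm moves only by the tool servo_tool, never from a script. Its argument "targets" is one flat list of numbers, 4 for each row, row after row: the shift along the tool's x, y, z scaled (see below), then the turn about the tool's z scaled (see below). A call has 1 to 8 rows; each row is the pose to reach, as a shift and turn from the pose commanded when the call began, along the tool's axes at that moment; what a row does not reach only later rows make up. The controller multiplies each number of a shift by 150 mm and each number of a turn by 90 degrees. A row lasts 1/10 s, in which the tool goes at most 50 mm and 8.59 degrees, less where a joint would pass 70% of its speed; a pose out of reach is approached as far as the arm can. A call with a number of a shift or a turn outside -1 to 1 is refused whole. A call with a gripper value outside its range is refused whole. "hand" is the closure, from -1 (fully open) to 1 (shut), set as the call begins (left out, the last holds). The fingers move at their own pace and stop on an object; "grip_force" is the grip in N (left out, the last holds). Time passes only in rows, so rows that repeat a pose let the fingers close. It gives the time, the measured TCP pose, the force, the opening and the grip force at its end, in the units of the state.
- sensors.get_obs(): the state, without advancing time (a new reading comes with each control period).
- viewer.snapshot(name): name is "side" or "top" or "wrist"; returns the picture (400x640x3 uint8, red, green, blue); there is no depth.
- viewer.camera_info(name): a dict with "fx", "fy", "cx", "cy" (pixels), "cam_to_world" (4x4, takes a point from camera to world coordinates). Camera axes: x right, y down, z forward; pixel columns grow to the right and rows downward; lengths in m; the calibration is good to about 2 mm. A picture is of the moment at which its call begins: read the wrist's pose just before it. camera_info takes no time and is no camera call; for the wrist camera it gives the pose at the moment of the call.
- job_done(): hands the job in; it is judged then, once.
Trained networks look in the newest picture that a camera, given by its name, has taken for a name from the list of things; names that differ only in an ending like _2 or _b are one class to them, and where a whole thing is asked for, a point or a joint stands for the part that bears it (a point fixed in the world has none). Each returns a list of dicts, best first, with "confidence" (0 to 1); they miss things now and then, are a little off and sometimes report something else, mostly with a low value. They report only what shows in the picture. A call takes as long as a camera call. They do not tell look-alikes from the thing itself.
- viewer.find_in(target, camera): "bbox" ([left, top, right, bottom] in pixels, round what is visible of it).
- viewer.cut_out(target, camera): "pixels" (400x640 bool, what is visible of it) and "bbox" ([left, top, right, bottom] in pixels, round what is visible of it).
- viewer.pinpoint(target, camera): "uv" ([column, row] in pixels: a listed point, or the origin of a listed thing).
The state is a dict: "clock": time; "qpos": joint angles; "qvel": joint speeds; "joint_efforts": joint torques, N m; "position": TCP position; "eef_rot": TCP orientation; "force": force on the tool from outside, world axes, zero at the start; "moment": the same for the moment, N m; "width": finger opening in m; "gripper_force": force on a finger pad.
Only numpy, scipy, OpenCV 4.12 (cv2) and the standard library are available. Lean on these libraries where they do the work, as an engineer would, in place of code of your own. Each camera call takes 0.05 s, during which the arm holds its last target. There are 200 camera calls.

## Working session

There is one attempt and no reset: what is moved stays moved. The work goes in short steps, Python scripts to look and compute and a tool call to move; the robot and the scene stay as the last step left them, time stands still between calls to the robot, and variables do not carry over. Pictures are saved under pics/ and viewed, at most 15 in all, crops included, and the job is handed in when it is done.

Besides the shell and the picture viewer there is one more tool, called after "Request:" in YAML: its name, and indented under it one key for each argument. servo_tool: Moves the arm, as the interface text tells. Its arguments: {"type":"object","properties":{"targets":{"type":"array","items":{"type":"number"}},"hand":{"type":"number"},"grip_force":{"type":"number"}},"required":["targets"]}

```bash
mkdir -p pics; cat > h.py <<'E'
import numpy as np, cv2
from workcell import sensors, viewer, job_done, r
from scipy.spatial.transform import Rotation as R
def snap(n,f=None):
    im=viewer.snapshot(n)
    if f: cv2.imwrite('pics/'+f,im[:,:,::-1])
    return im
def ray(cam,uv,z):
    c=viewer.camera_info(cam);T=np.array(c['cam_to_world'])
    d=T[:3,:3]@np.array([(uv[0]-c['cx'])/c['fx'],(uv[1]-c['cy'])/c['fy'],1])
    s=(z-T[2,3])/d[2];return T[:3,3]+s*d
def proj(cam,p):
    c=viewer.camera_info(cam);T=np.linalg.inv(np.array(c['cam_to_world']))
    q=T[:3,:3]@np.array(p)+T[:3,3];return np.array([c['fx']*q[0]/q[2]+c['cx'],c['fy']*q[1]/q[2]+c['cy']])
def obs():
    o=sensors.get_obs();q=o['eef_rot'];M=R.from_quat([q[1],q[2],q[3],q[0]]).as_matrix();return o,M
E
python3 - <<'E'
from h import *
np.set_printoptions(precision=4,suppress=True)
o,M=obs();print(o['clock'],o['position'],M,o['width'])
for c in ['top','side']:
    im=snap(c,c+'0.png')
    print(c,np.array(viewer.camera_info(c)['cam_to_world']))
    for n,z in [('jar1',0.0),('shuttle_floor',.048),('shuttle_handle',.108),('bar_mid',.105),('valve_grip',.09),('pack_tray',0),('spray_bottle',0),('label_roll',0)]:
        for d in viewer.pinpoint(n,c)[:6]:
            print(c,n,round(d['confidence'],2),np.round(d['uv'],1),ray(c,d['uv'],z))
E
```

```text
0.0 [ 0.2323 -0.6064  0.2302] [[ 0.9338  0.3578 -0.0008]
 [ 0.3578 -0.9338  0.0018]
 [-0.0001 -0.002  -1.    ]] 0.08517763506961111
top [[-0.0146 -0.9875  0.1569  0.4346]
 [-0.9998  0.0159  0.0072  0.093 ]
 [-0.0096 -0.1568 -0.9876  1.1956]
 [ 0.      0.      0.      1.    ]]
top jar1 0.86 [256.2 218.7] [0.567  0.2817 0.    ]
top jar1 0.76 [226.  172.3] [0.7095 0.3744 0.    ]
top jar1 0.74 [252.6 259.7] [0.4468 0.2911 0.    ]
top jar1 0.5 [259.5 195.9] [0.6354 0.2724 0.    ]
top shuttle_floor 0.83 [349.8 210.1] [0.5821 0.007  0.048 ]
top shuttle_handle 0.72 [391.7 204.3] [ 0.5884 -0.1023  0.108 ]
top bar_mid 0.78 [302.7 211.3] [0.5735 0.139  0.105 ]
top valve_grip 0.74 [466.3 194.7] [ 0.6144 -0.3119  0.09  ]
top pack_tray 0.93 [470.  246.5] [ 0.4756 -0.3446  0.    ]
top pack_tray 0.49 [250.5 262.7] [0.4382 0.2972 0.    ]
top spray_bottle 0.83 [160.  225.2] [0.5521 0.5674 0.    ]
top spray_bottle 0.3 [259.  194.4] [0.64   0.2739 0.    ]
top label_roll 0.74 [347.9 148.2] [0.7783 0.0039 0.    ]
side [[-0.9765 -0.1456  0.1589  0.4164]
 [-0.2155  0.641  -0.7367  1.0056]
 [ 0.0054 -0.7536 -0.6573  0.8872]
 [ 0.      0.      0.      1.    ]]
side jar1 0.96 [286.6 258.8] [0.6472 0.2698 0.    ]
side jar1 0.86 [368.4 284.8] [0.4393 0.3048 0.    ]
side jar1 0.7 [250.1 288.2] [0.7066 0.375  0.    ]
side jar1 0.61 [319.6 268.1] [ 0.5615  0.2807 -0.    ]
side shuttle_floor 0.86 [333.7 182.8] [0.5792 0.013  0.048 ]
side shuttle_handle 0.68 [337.  140.3] [ 0.5941 -0.1065  0.108 ]
side bar_mid 0.94 [325.6 195.5] [0.5787 0.1338 0.105 ]
side valve_grip 0.47 [341.5 110.9] [ 0.6141 -0.2981  0.09  ]
side pack_tray 0.66 [380.6 133.3] [ 0.4833 -0.3337  0.    ]
side spray_bottle 0.61 [296.  378.5] [0.5483 0.565  0.    ]
side label_roll 0.74 [265.4 184.6] [0.7819 0.0086 0.    ]
side label_roll 0.39 [321.  266.7] [0.5591 0.2757 0.    ]
```

```bash
python3 -c "
import cv2,numpy as np
a=cv2.imread('pics/top0.png');print(a.shape)"
```

```text
(400, 640, 3)
```

View pics/top0.png

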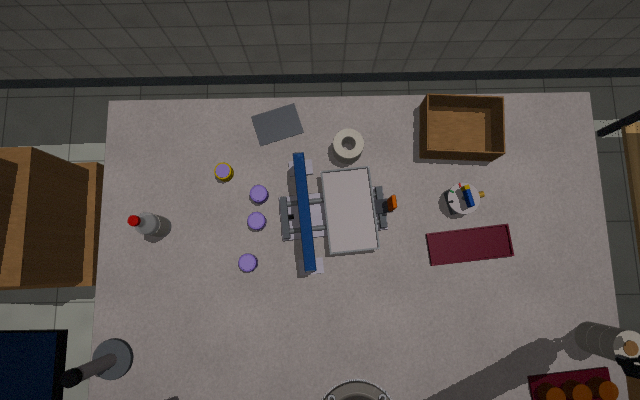

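View pics/side0.png

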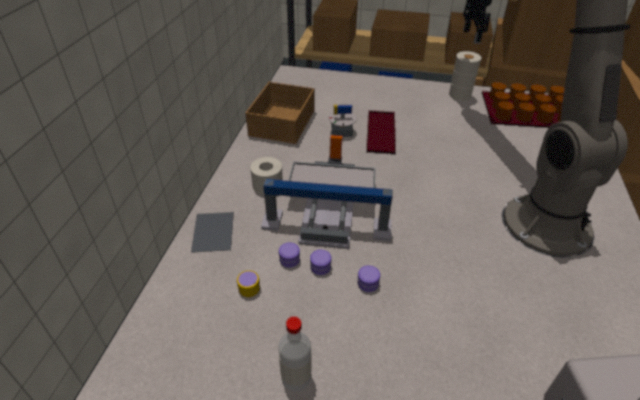

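The top view shows four candidates for the jars. Three are plain lilac, at (259,194), (257,221) and (247,263). The fourth, at (224,172), has a lilac lid on a yellow body, so it is the look-alike and I leave it alone. The bar is near (304,212), the tray near (350,211), the handle near (391,203), the valve near (465,198) and the pack tray near (470,246). Next I'll check a close crop and fit the angles.

```bash
python3 - <<'E'
from h import *
np.set_printoptions(precision=4,suppress=True)
a=cv2.imread('pics/top0.png')
c1=cv2.resize(a[155:285,205:325],None,fx=4,fy=4,interpolation=cv2.INTER_CUBIC)
c2=cv2.resize(a[165:295,420:500],None,fx=4,fy=4,interpolation=cv2.INTER_CUBIC)
cv2.imwrite('pics/crop1.png',cv2.hconcat([c1,c2])[:, :800])
hsv=cv2.cvtColor(a,cv2.COLOR_BGR2HSV).astype(int);H,S,V=hsv[...,0],hsv[...,1],hsv[...,2]
def fit(m,z,nm):
    n,l,st,ce=cv2.connectedComponentsWithStats(m.astype(np.uint8))
    i=1+np.argmax(st[1:,4]);ys,xs=np.where(l==i)
    P=np.array([ray('top',(x,y),z)[:2] for x,y in zip(xs,ys)]).astype(np.float32)
    rc=cv2.minAreaRect(P);print(nm,rc,P.mean(0))
roi=np.zeros(H.shape,bool)
def box(x0,y0,x1,y1):
    m=roi.copy();m[y0:y1,x0:x1]=1;return m
fit(box(285,145,325,280)&(H>100)&(H<118)&(S>130),.135,'bar')
fit(box(420,215,520,275)&((H>165)|(H<5))&(S>110),.01,'pack')
fit(box(318,160,384,262)&(V>130)&(S<60),.05,'tray')
for d in viewer.cut_out('jar1','top')[:4]:
    ys,xs=np.where(d['pixels']);print(d['confidence'],xs.mean(),ys.mean(),ray('top',(xs.mean(),ys.mean()),.025),hsv[d['pixels']].mean(0))
E
```

```text
bar ((0.5719800591468811, 0.13494789600372314), (0.3142358958721161, 0.028792666271328926), 5.391388893127441) [0.569  0.1346]Traceback (most recent call last):
  File "<stdin>", line 17, in <module>
  File "<stdin>", line 11, in fit
  File "h.py", line 9, in ray
    c=viewer.camera_info(cam);T=np.array(c['cam_to_world'])
ValueError: time passes only in moves, steps and waits
```

View pics/crop1.png

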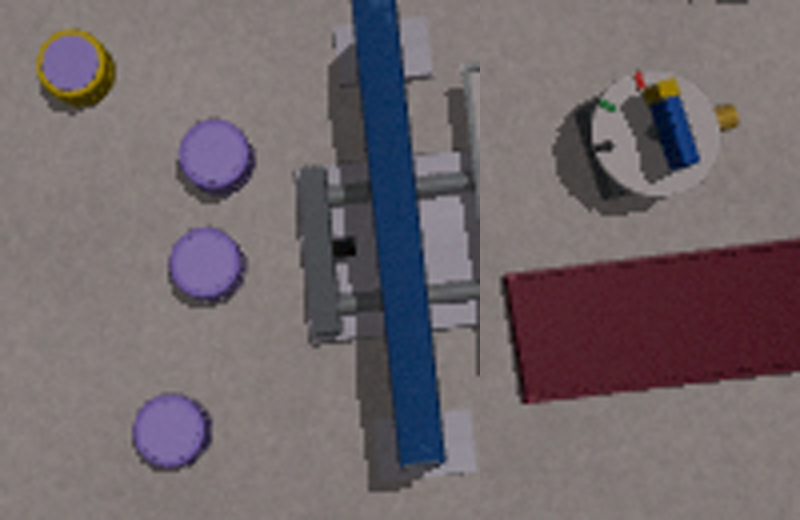

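Request:
servo_tool:
  targets: [0.2,-0.8,-0.4,0.1,0.3,-0.95,-0.4,0.17,0.3,-0.95,-0.4,0.17,0.3,-0.95,-0.4,0.17,0.3,-0.95,-0.4,0.17]
  hand: -1

```text
clock: 1.4
position: [0.2242, -0.4572, 0.2928]
eef_rot: [0.001, 0.999, 0.05, 0.001]
force: [0.9, -0.5, -0.2]
width: 0.0854
gripper_force: 0.0
```

The crop confirms three jars that are lilac all over. The yellow-bodied one at crop (75,68) is the decoy. The valve's yellow end points away from the robot, near the red mark, with green and then black going counter-clockwise.

```bash
python3 - <<'E'
s=open('h.py').read()
s=s.replace("def ray(","_c={}\ndef ci(cam):\n    if cam not in _c: _c[cam]=viewer.camera_info(cam)\n    return _c[cam]\ndef ray(").replace("c=viewer.camera_info(cam);T","c=ci(cam);T")
open('h.py','w').write(s)
E
python3 - <<'E'
from h import *
np.set_printoptions(precision=4,suppress=True)
a=cv2.imread('pics/top0.png')
hsv=cv2.cvtColor(a,cv2.COLOR_BGR2HSV).astype(int);H,S,V=hsv[...,0],hsv[...,1],hsv[...,2]
def fit(m,z,nm):
    n,l,st,ce=cv2.connectedComponentsWithStats(m.astype(np.uint8))
    i=1+np.argmax(st[1:,4]);ys,xs=np.where(l==i)
    P=np.array([ray('top',(x,y),z)[:2] for x,y in zip(xs,ys)]).astype(np.float32)
    print(nm,cv2.minAreaRect(P),P.mean(0))
def box(x0,y0,x1,y1):
    m=np.zeros(H.shape,bool);m[y0:y1,x0:x1]=1;return m
fit(box(420,215,520,275)&((H>165)|(H<5))&(S>90),.012,'pack')
fit(box(318,160,384,262)&(V>130)&(S<60),.05,'tray')
fit(box(455,175,480,215)&(((H>100)&(H<125)&(S>150))|((H>20)&(H<35)&(S>150))),.1,'valve')
fit(box(380,180,405,220)&(H<20)&(S>150),.115,'handle')
snap('top')
for d in viewer.cut_out('jar1','top')[:4]:
    ys,xs=np.where(d['pixels']);print(d['confidence'],xs.mean(),ys.mean(),ray('top',(xs.mean(),ys.mean()),.027),hsv[d['pixels']].mean(0))
E
```

```text
pack ((0.4813407063484192, -0.3386138677597046), (0.09367158263921738, 0.24205282330513), 6.008091926574707) [ 0.481  -0.3388]
tray ((0.584100604057312, 0.008897155523300171), (0.22876526415348053, 0.1295776218175888), 5.37764310836792) [0.5821 0.0089]
valve ((0.6103856563568115, -0.3118504285812378), (0.05945684015750885, 0.022817440330982208), 15.346729278564453) [ 0.6093 -0.3116]
handle ((0.5911983251571655, -0.10060964524745941), (0.04251352325081825, 0.024022208526730537), 5.46053409576416) [ 0.5913 -0.1008]
0.81 223.5607476635514 171.42367601246107 [0.706  0.3753 0.027 ] [ 71.7664 134.0748 129.6885]
0.7 258.59450171821305 193.58762886597938 [0.6378 0.271  0.027 ] [128.6392  86.378  138.1271]
0.54 256.53207547169814 220.5132075471698 [0.5587 0.2764 0.027 ] [129.5849  88.1509 146.6264]
0.54 247.8540772532189 262.8068669527897 [0.4379 0.3001 0.027 ] [129.4464  87.9914 150.103 ]
```

Request:
servo_tool:
  targets: [0.3,-0.28,0,0,0.6,-0.56,0,0,0.92,-0.83,0,0,0.92,-0.83,0,0]

```text
clock: 1.9
position: [0.3509, -0.3191, 0.2904]
eef_rot: [-0.001, 0.999, 0.05, 0.0]
force: [0.4, -0.0, -0.1]
width: 0.0851
gripper_force: 0.0
```

Request:
servo_tool:
  targets: [0.3,-0.28,0,0,0.6,-0.56,0,0,0.92,-0.83,0,0,0.92,-0.83,0,0]

```text
clock: 2.3
position: [0.4764, -0.181, 0.2903]
eef_rot: [-0.001, 0.999, 0.05, 0.0]
force: [-0.3, -1.1, 0.1]
width: 0.0857
gripper_force: 0.0
```

Request:
servo_tool:
  targets: [0.1,-0.33,0,0,0.2,-0.66,0,0,0.3,-0.97,0,0,0.3,-0.97,0,0]

```text
clock: 2.7
position: [0.5061, -0.0261, 0.2906]
eef_rot: [-0.003, 0.998, 0.055, 0.0]
force: [0.2, -0.7, 0.7]
width: 0.0852
gripper_force: 0.0
```

Request:
servo_tool:
  targets: [0.1,-0.33,0,0,0.2,-0.66,0,0,0.3,-0.97,0,0,0.3,-0.97,0,0,0.3,-0.97,0,0,0.3,-0.97,0,0]

```text
clock: 3.3
position: [0.5353, 0.1131, 0.2902]
eef_rot: [0.0, 0.999, 0.048, -0.001]
force: [0.1, -0.5, -0.9]
width: 0.0851
gripper_force: 0.0
```

```bash
cat > look.py <<'E'
from h import *
import sys
np.set_printoptions(precision=4,suppress=True)
o,M=obs();print(o['clock'],o['position'],'yaw',np.degrees(np.arctan2(M[1,0],M[0,0])),'w',o['width'])
def jars(zc,f=None):
    im=snap('wrist',f);_c.pop('wrist',None)
    hsv=cv2.cvtColor(im,cv2.COLOR_RGB2HSV).astype(int)
    for d in viewer.cut_out('jar1','wrist')[:6]:
        ys,xs=np.where(d['pixels']);h=np.median(hsv[d['pixels']],0)
        print('jar',round(d['confidence'],2),np.round(d['bbox']),ray('wrist',(xs.mean(),ys.mean()),zc),h)
def to(w):
    o,M=obs();d=M.T@(np.array(w)-np.array(o['position']));print('shift to',w,d/.15)
E
python3 - <<'E'
from look import *
jars(.027,'w1.png')
for n,z in [('shuttle_floor',.048),('bar_mid',.105)]:
    for d in viewer.pinpoint(n,'wrist')[:2]: print(n,d['confidence'],d['uv'],ray('wrist',d['uv'],z))
E
```

```text
3.3 [0.5353 0.1131 0.2902] yaw 5.469102318238441 w 0.08505231045310545Traceback (most recent call last):
  File "<stdin>", line 2, in <module>
  File "look.py", line 6, in jars
    im=snap('wrist',f);_c.pop('wrist',None)
                       ^^
NameError: name '_c' is not defined. Did you mean: 'zc'?
```

View pics/w1.png

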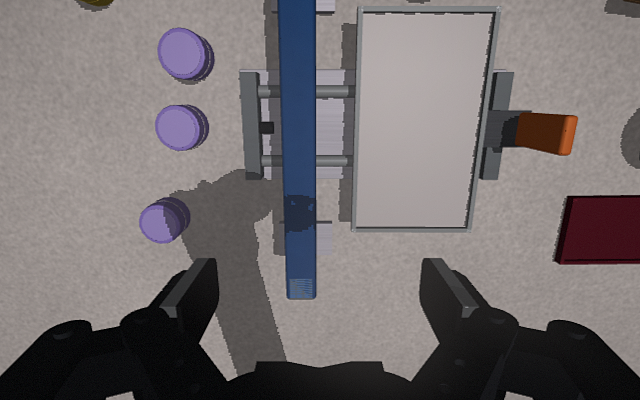

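The wrist view shows three lilac jars at (184,53), (181,127) and (165,221). The bar is at column 298 and the empty tray near (427,118). The handle is at (547,133) and the packing tray at the right edge.

```bash
sed -i 's/^import sys/import sys\nfrom h import _c/' look.py
python3 - <<'E'
from look import *
jars(.027)
for n,z in [('shuttle_floor',.048),('bar_mid',.105),('shuttle_handle',.108)]:
    for d in viewer.pinpoint(n,'wrist')[:2]: print(n,d['confidence'],d['uv'],ray('wrist',d['uv'],z))
P=np.array([ray('wrist',q,.054)[:2] for q in [(357,8),(498,10),(468,230),(353,229)]]);print('traycorners',P,P.mean(0))
for n in range(3): to([[.639,.271,.2],[.561,.278,.2],[.439,.301,.2]][n])
E
```

```text
3.35 [0.5351 0.1128 0.2905] yaw 5.429893316710971 w 0.08518398092565589
jar 0.92 [157.  29. 214.  82.] [0.6403 0.2707 0.027 ] [129.  74. 171.]
jar 0.81 [156. 107. 209. 154.] [0.5613 0.276  0.027 ] [129.  73. 173.]
jar 0.69 [141. 197. 189. 243.] [0.444  0.2993 0.027 ] [129.  76. 132.]
jar 0.54 [ 80.   0. 114.   7.] [0.6827 0.362  0.027 ] [ 23. 178.  59.]
shuttle_floor 0.94 [416.6, 124.7] [0.591  0.0103 0.048 ]
bar_mid 0.9 [301.3, 134.7] [0.5738 0.1333 0.105 ]
shuttle_handle 0.69 [558.2, 136.5] [ 0.5956 -0.1067  0.108 ]
traycorners [[ 0.6972  0.0907]
 [ 0.7089 -0.0487]
 [ 0.4767 -0.0701]
 [ 0.4648  0.0655]] [0.5869 0.0093]
shift to [0.639, 0.271, 0.2] [ 0.7935 -0.9713  0.6085]
shift to [0.561, 0.278, 0.2] [ 0.2805 -1.0681  0.6084]
shift to [0.439, 0.301, 0.2] [-0.5142 -1.2994  0.6082]
```

Request:
servo_tool:
  targets: [0.27,-0.33,0.1,0,0.54,-0.66,0.3,0,0.8,-0.98,0.6,0,0.8,-0.98,0.9,0,0.8,-0.98,0.9,0,0.8,-0.98,0.9,0,0.8,-0.98,0.9,0]

```text
clock: 4.3
position: [0.6391, 0.2733, 0.1554]
eef_rot: [0.0, 0.999, 0.049, -0.001]
force: [0.6, -0.4, 0.6]
width: 0.0854
gripper_force: 0.0
```

```bash
python3 - <<'E'
from look import *
jars(.027)
to([.640,.271,.005])
E
```

```text
4.3 [0.6391 0.2733 0.1554] yaw 5.671102213490924 w 0.08539402489082731
jar 0.94 [247. 343. 297. 374.] [0.475  0.3034 0.027 ] [129.  95.  67.]
jar 0.86 [289. 154. 354. 225.] [0.6424 0.2709 0.027 ] [129.  72. 187.]
jar 0.69 [153.  52. 235. 124.] [0.712  0.3769 0.027 ] [129.  73. 188.]
jar 0.62 [277. 239. 336. 307.] [0.5649 0.2769 0.027 ] [129.  77. 179.]
shift to [0.64, 0.271, 0.005] [-0.0083  0.0119  1.0234]
```

Request:
servo_tool:
  targets: [0.01,0.015,0.3,0,0.01,0.015,0.6,0,0.01,0.015,0.85,0,0.01,0.015,1.0,0,0.01,0.015,1.0,0]

```text
clock: 4.9
position: [0.6401, 0.269, 0.0049]
eef_rot: [0.001, 0.999, 0.049, -0.002]
force: [-0.1, 0.8, 0.4]
width: 0.0853
gripper_force: 0.0
```

Request:
servo_tool:
  targets: [0,0,0,0,0,0,0,0,0,0,0,0,0,0,0,0,0,0,0,0,0,0,0,0,0,0,0,0]
  hand: 1
  grip_force: 30

```text
clock: 5.6
position: [0.6433, 0.2723, 0.0096]
eef_rot: [-0.001, 0.999, 0.049, 0.002]
force: [-0.5, -1.0, 8.2]
width: 0.0513
gripper_force: 31.9
```

Request:
servo_tool:
  targets: [0,0,-0.25,0,0,0,-0.5,0,0,0,-0.75,0,0,0,-1,0,0,0,-1,0]

```text
clock: 6.1
position: [0.6447, 0.2742, 0.1643]
eef_rot: [-0.003, 0.999, 0.049, 0.006]
force: [0.3, 1.0, -0.5]
width: 0.0511
gripper_force: 32.0
```

Request:
servo_tool:
  targets: [0,0,-0.25,0,0,0,-0.4,0,0,0,-0.4,0]

```text
clock: 6.4
position: [0.6428, 0.273, 0.2205]
eef_rot: [-0.001, 0.999, 0.049, 0.003]
force: [1.4, 0.2, -0.2]
width: 0.0512
gripper_force: 32.0
```

```bash
python3 - <<'E'
from look import *
to([.6567,.016,.055])
E
```

```text
6.4 [0.6428 0.273  0.2205] yaw 5.656960561378193 w 0.05123883983791463
shift to [0.6567, 0.016, 0.055] [-0.0848  1.7169  1.0988]
```

Request:
servo_tool:
  targets: [-0.02,0.25,0,0,-0.04,0.5,0,0,-0.08,0.75,0,0,-0.08,0.9,0,0,-0.08,0.9,0,0]

```text
clock: 6.9
position: [0.6427, 0.1293, 0.2143]
eef_rot: [0.002, 0.999, 0.045, -0.001]
force: [0.6, -1.1, -0.9]
width: 0.051
gripper_force: 32.1
```

Request:
servo_tool:
  targets: [0,0.25,0,0,0,0.5,0,0,0,0.75,0,0,0,0.82,0,0,0,0.82,0.3,0,0,0.82,0.6,0,0,0.82,0.85,0,0,0.82,0.85,0]

```text
clock: 7.7
position: [0.6489, 0.0148, 0.0819]
eef_rot: [-0.0, 0.999, 0.05, -0.007]
force: [-1.9, 0.2, -2.0]
width: 0.0511
gripper_force: 32.1
```

```bash
python3 - <<'E'
from look import *
snap('side','s2.png');snap('top')
for c in ['side','top']:
    for n,z in [('jar1',.08),('shuttle_floor',.048)]:
        for d in viewer.pinpoint(n,c)[:4]: print(c,n,d['confidence'],d['uv'],ray(c,d['uv'],z))
to([.6567,.016,.06])
E
```

```text
7.7 [0.6489 0.0148 0.0819] yaw 5.789497998397746 w 0.051064435707494596
side jar1 0.89 [250.3, 289.9] [0.6786 0.436  0.08  ]
side jar1 0.87 [367.9, 285.2] [0.4381 0.3693 0.08  ]
side jar1 0.79 [319.6, 266.5] [0.5493 0.3416 0.08  ]
side jar1 0.6 [308.2, 168.7] [0.6534 0.0066 0.08  ]
side shuttle_floor 0.69 [332.6, 179.8] [0.5846 0.0008 0.048 ]
side shuttle_floor 0.54 [342.4, 111.2] [ 0.6212 -0.3655  0.048 ]
top jar1 0.84 [259.2, 219.3] [0.5563 0.2607 0.08  ]
top jar1 0.78 [223.9, 167.7] [0.7045 0.3618 0.08  ]
top jar1 0.53 [348.4, 186.7] [0.6441 0.0115 0.08  ]
top jar1 0.5 [251.1, 262.4] [0.4387 0.2819 0.08  ]
top shuttle_floor 0.55 [347.2, 207.8] [0.5889 0.0142 0.048 ]
shift to [0.6567, 0.016, 0.06] [ 0.001  -0.0102  0.2104]
```

View pics/s2.png

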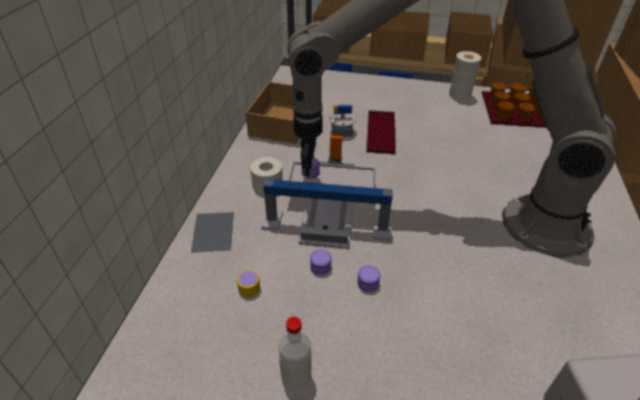

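The jar is held over the tray's far end, at side pixel (310,169). The other two are still on the bench.

Request:
servo_tool:
  targets: [0,-0.01,0.07,0,0,-0.01,0.14,0,0,-0.01,0.14,0,0,-0.01,0.14,0,0,-0.01,0.14,0]

```text
clock: 8.5
position: [0.6547, 0.0152, 0.0678]
eef_rot: [0.0, 0.999, 0.049, 0.0]
force: [-0.2, -0.4, -0.2]
width: 0.0511
gripper_force: 32.0
```

Request:
servo_tool:
  targets: [0,0,0.02,0,0,0,0.04,0,0,0,0.04,0,0,0,0.04,0]

```text
clock: 8.9
position: [0.6544, 0.0152, 0.0617]
eef_rot: [0.0, 0.999, 0.049, -0.0]
force: [-0.5, 0.2, -0.7]
width: 0.0512
gripper_force: 32.0
```

Request:
servo_tool:
  targets: [0,0,0.01,0,0,0,0.02,0,0,0,0.02,0,0,0,0.02,0]

```text
clock: 9.3
position: [0.6545, 0.0152, 0.0587]
eef_rot: [0.0, 0.999, 0.049, -0.0]
force: [-0.7, 0.8, -2.2]
width: 0.0514
gripper_force: 32.0
```

```bash
python3 - <<'E'
from look import *
print(o['force'])
jars(.075,'w3.png')
E
```

```text
9.3 [0.6545 0.0152 0.0587] yaw 5.665383316900763 w 0.0513600401767097
[-0.7081  0.7969 -2.153 ]
jar 0.96 [254. 214. 386. 361.] [0.6524 0.0149 0.075 ] [129.  78. 102.]
```

View pics/w3.png

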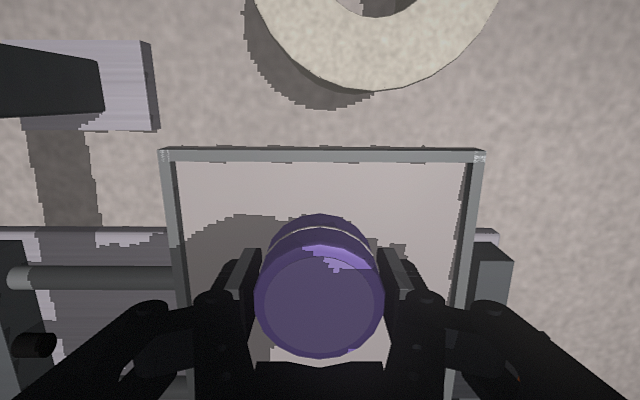

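The jar is upright between the pads inside the tray's far end, centred near (320,300). I'll lower it to contact.

Request:
servo_tool:
  targets: [0,0,0.015,0,0,0,0.015,0,0,0,0.015,0]

```text
clock: 9.7
position: [0.6548, 0.0152, 0.0577]
eef_rot: [0.0, 0.999, 0.049, 0.0]
force: [-1.9, -0.4, 5.6]
width: 0.0511
gripper_force: 32.5
```

Request:
servo_tool:
  targets: [0,0,0.015,0,0,0,0.015,0,0,0,0.015,0]

```text
clock: 10.0
position: [0.6548, 0.0153, 0.0576]
eef_rot: [0.001, 0.999, 0.049, 0.0]
force: [-6.5, -0.9, 16.9]
width: 0.0511
gripper_force: 33.7
```

Request:
servo_tool:
  targets: [0,0,-0.02,0,0,0,-0.02,0,0,0,-0.02,0,0,0,-0.02,0,0,0,-0.02,0]
  hand: -0.7

```text
clock: 10.5
position: [0.6543, 0.0152, 0.0568]
eef_rot: [-0.0, 0.999, 0.049, -0.0]
force: [0.8, 0.6, 0.2]
width: 0.0727
gripper_force: 0.0
```

Request:
servo_tool:
  targets: [0,0,-0.15,0,0,0,-0.4,0,0,0,-0.7,0,0,0,-0.98,0,0,0,-0.98,0]
  hand: -0.7

```text
clock: 11.0
position: [0.6587, 0.0162, 0.2116]
eef_rot: [-0.0, 0.999, 0.049, 0.006]
force: [0.7, 0.3, -1.0]
width: 0.073
gripper_force: 0.0
```

Request:
servo_tool:
  targets: [-0.2,-0.33,0,0,-0.4,-0.66,0,0,-0.6,-0.95,0,0,-0.6,-0.95,0,0]
  hand: -1

```text
clock: 11.4
position: [0.5469, 0.1536, 0.2041]
eef_rot: [-0.001, 0.999, 0.053, -0.001]
force: [-0.5, 0.6, 0.3]
width: 0.0857
gripper_force: 0.0
```

```bash
python3 - <<'E'
from look import *
jars(.027)
print('on tray est:');
snap('top')
for c in ['top']:
    for n,z in [('jar1',.048),('jar1',0)]:
        for d in viewer.pinpoint(n,c)[:4]: print(c,n,d['confidence'],d['uv'],ray(c,d['uv'],z))
to([.561,.277,.155])
E
```

```text
11.4 [0.5469 0.1536 0.2041] yaw 6.103840773758338 w 0.0856952093916051
jar 0.83 [136. 231. 200. 291.] [0.4498 0.2983 0.027 ] [129.  79. 106.]
jar 0.66 [471.  33. 563. 111.] [ 0.66   -0.0109  0.027 ] [129.  73. 194.]
jar 0.66 [158. 121. 221. 182.] [0.5638 0.2736 0.027 ] [129.  73. 191.]
on tray est:
top jar1 0.77 [347.9, 185.2] [0.6545 0.0105 0.048 ]
top jar1 0.71 [260.5, 221.1] [0.5546 0.2618 0.048 ]
top jar1 0.69 [225.3, 172.9] [0.6967 0.3651 0.048 ]
top jar1 0.55 [249.2, 258.3] [0.4503 0.2928 0.048 ]
top jar1 0.77 [347.9, 185.2] [0.6637 0.007  0.    ]
top jar1 0.71 [260.5, 221.1] [0.5596 0.2688 0.    ]
top jar1 0.69 [225.3, 172.9] [0.7076 0.3765 0.    ]
top jar1 0.55 [249.2, 258.3] [0.451  0.3011 0.    ]
shift to [0.561, 0.277, 0.155] [ 0.1438 -0.8625  0.3251]
```

Request:
servo_tool:
  targets: [0.05,-0.29,0.1,0,0.1,-0.58,0.2,0,0.15,-0.86,0.33,0,0.15,-0.86,0.33,0,0.15,-0.86,0.33,0,0.15,-0.86,0.33,0]

```text
clock: 12.25
position: [0.5622, 0.2761, 0.1544]
eef_rot: [0.001, 0.999, 0.047, 0.0]
force: [-0.2, -0.4, 0.5]
width: 0.0854
gripper_force: 0.0
```

```bash
python3 - <<'E'
from look import *
jars(.027)
to([.562,.2755,.014])
E
```

```text
12.25 [0.5622 0.2761 0.1544] yaw 5.438655026202501 w 0.08535208894478923
jar 0.92 [166.   0. 236.  21.] [0.688  0.3696 0.027 ] [ 23. 151.  73.]
jar 0.89 [253. 277. 310. 349.] [0.4456 0.3012 0.027 ] [129.  77.  96.]
jar 0.7 [287. 157. 348. 229.] [0.5616 0.2773 0.027 ] [129.  72. 172.]
shift to [0.562, 0.2755, 0.014] [-0.0016  0.004   0.9405]
```

Request:
servo_tool:
  targets: [0,0,0.3,0,0,0,0.6,0,0,0,0.85,0,0,0,0.94,0,0,0,0.94,0,0,0,0.94,0]

```text
clock: 12.95
position: [0.5621, 0.2791, 0.0156]
eef_rot: [-0.001, 0.999, 0.049, 0.001]
force: [0.3, 0.4, -0.5]
width: 0.0853
gripper_force: 0.0
```

Request:
servo_tool:
  targets: [0,0,0,0,0,0,0,0,0,0,0,0,0,0,0,0,0,0,0,0,0,0,0,0,0,0,0,0]
  hand: 1
  grip_force: 30

```text
clock: 13.65
position: [0.5618, 0.2793, 0.0157]
eef_rot: [-0.0, 0.999, 0.049, 0.001]
force: [-0.5, -1.5, 6.9]
width: 0.0506
gripper_force: 31.1
```

Request:
servo_tool:
  targets: [0,0,-0.25,0,0,0,-0.5,0,0,0,-0.75,0,0,0,-1,0,0,0,-1,0]

```text
clock: 14.15
position: [0.5636, 0.2813, 0.1702]
eef_rot: [-0.002, 0.999, 0.049, 0.005]
force: [1.3, 0.5, -1.1]
width: 0.0508
gripper_force: 32.0
```

Request:
servo_tool:
  targets: [0,0,-0.2,0,0,0,-0.4,0,0,0.25,-0.4,0,0,0.5,-0.4,0,0,0.75,-0.4,0,0,0.9,-0.4,0,0,0.9,-0.4,0]

```text
clock: 14.85
position: [0.5744, 0.1386, 0.2227]
eef_rot: [0.002, 0.999, 0.046, -0.001]
force: [0.3, 0.3, -0.8]
width: 0.0512
gripper_force: 32.0
```

Request:
servo_tool:
  targets: [0,0.25,0,0,0,0.5,0,0,0,0.75,0,0,0,0.87,0,0,0,0.87,0.3,0,0,0.87,0.6,0,0,0.87,0.8,0,0,0.87,0.8,0]

```text
clock: 15.65
position: [0.5823, 0.0153, 0.0988]
eef_rot: [-0.0, 0.999, 0.05, -0.005]
force: [-1.0, -0.6, -0.8]
width: 0.0506
gripper_force: 32.0
```

Request:
servo_tool:
  targets: [0,0,0,0,0,0,0,0,0,0,0,0,0,0,0,0]

```text
clock: 16.05
position: [0.5878, 0.0147, 0.1054]
eef_rot: [0.0, 0.999, 0.049, 0.001]
force: [-0.4, -0.6, -1.0]
width: 0.0514
gripper_force: 32.0
```

```bash
python3 - <<'E'
from look import *
to([.587,.0095,.065])
E
```

```text
16.05 [0.5878 0.0147 0.1054] yaw 5.658715168828068 w 0.051355231667819794
shift to [0.587, 0.0095, 0.065] [-0.0097  0.0337  0.2694]
```

Request:
servo_tool:
  targets: [0,0.02,0.13,0,0,0.02,0.25,0,0,0.02,0.25,0,0,0.02,0.25,0,0,0.02,0.26,0,0,0.02,0.27,0,0,0.02,0.28,0,0,0.02,0.28,0]

```text
clock: 16.85
position: [0.5878, 0.0116, 0.0637]
eef_rot: [0.0, 0.999, 0.049, 0.001]
force: [-2.4, -0.5, 7.3]
width: 0.0511
gripper_force: 32.8
```

Request:
servo_tool:
  targets: [0,0,0.005,0,0,0,0.01,0,0,0,0.01,0]

```text
clock: 17.15
position: [0.5878, 0.0116, 0.0636]
eef_rot: [0.001, 0.999, 0.049, 0.001]
force: [-5.5, -1.1, 16.8]
width: 0.051
gripper_force: 33.8
```

Request:
servo_tool:
  targets: [0,0,-0.02,0,0,0,-0.02,0,0,0,-0.02,0,0,0,-0.02,0,0,0,-0.02,0]
  hand: -0.7

```text
clock: 17.65
position: [0.5868, 0.0115, 0.0629]
eef_rot: [0.0, 0.999, 0.049, -0.0]
force: [0.1, 0.5, -0.7]
width: 0.073
gripper_force: 0.0
```

Request:
servo_tool:
  targets: [0,0,-0.15,0,0,0,-0.4,0,0,0,-0.7,0,0,0,-0.98,0,0,0,-0.98,0]

```text
clock: 18.15
position: [0.5912, 0.0124, 0.2169]
eef_rot: [0.0, 0.999, 0.049, 0.006]
force: [0.2, 0.2, -0.1]
width: 0.0725
gripper_force: 0.0
```

Request:
servo_tool:
  targets: [-0.1,-0.33,0,0,-0.2,-0.66,0,0,-0.35,-0.98,0,0,-0.35,-0.98,0,0]
  hand: -1

```text
clock: 18.55
position: [0.5161, 0.1601, 0.2101]
eef_rot: [-0.002, 0.998, 0.055, -0.001]
force: [-0.9, 0.7, 0.5]
width: 0.0856
gripper_force: 0.0
```

Request:
servo_tool:
  targets: [-0.1,-0.33,0,0,-0.2,-0.66,0,0,-0.4,-0.98,0.2,0,-0.4,-0.98,0.4,0,-0.4,-0.98,0.4,0,-0.4,-0.98,0.4,0]

```text
clock: 19.15
position: [0.4462, 0.2919, 0.1496]
eef_rot: [0.001, 0.999, 0.049, -0.001]
force: [0.7, 0.1, -0.5]
width: 0.0855
gripper_force: 0.0
```

```bash
python3 - <<'E'
from look import *
jars(.027)
snap('top')
for d in viewer.pinpoint('jar1','top')[:4]: print(d['confidence'],d['uv'],ray('top',d['uv'],0),ray('top',d['uv'],.048))
to([.446,.300,.014])
E
```

```text
19.15 [0.4462 0.2919 0.1496] yaw 5.658450174179239 w 0.08549577810080028
jar 0.83 [274. 162. 339. 234.] [0.4446 0.3018 0.027 ] [130.  72. 124.]
0.84 [346.5, 185.6] [0.6625 0.0112 0.    ] [0.6534 0.0145 0.048 ]
0.7 [162.0, 226.3] [0.5487 0.5613 0.    ] [0.5441 0.5425 0.048 ]
0.62 [226.7, 173.7] [0.7051 0.3722 0.    ] [0.6942 0.361  0.048 ]
0.61 [249.4, 263.5] [0.4359 0.3004 0.    ] [0.4359 0.2921 0.048 ]
shift to [0.446, 0.3, 0.014] [-0.0116 -0.0525  0.9171]
```

Request:
servo_tool:
  targets: [-0.015,-0.055,0.3,0,-0.015,-0.055,0.6,0,-0.015,-0.055,0.85,0,-0.015,-0.055,0.91,0,-0.015,-0.055,0.91,0,-0.015,-0.055,0.91,0]

```text
clock: 19.95
position: [0.4448, 0.3019, 0.0157]
eef_rot: [-0.001, 0.999, 0.049, 0.002]
force: [0.5, 1.0, 0.5]
width: 0.0852
gripper_force: 0.0
```

Request:
servo_tool:
  targets: [0,0,0,0,0,0,0,0,0,0,0,0,0,0,0,0,0,0,0,0,0,0,0,0,0,0,0,0]
  hand: 1
  grip_force: 30

```text
clock: 20.65
position: [0.4441, 0.3016, 0.0154]
eef_rot: [-0.0, 0.999, 0.049, 0.001]
force: [-0.2, -0.2, 6.9]
width: 0.0508
gripper_force: 30.5
```

Request:
servo_tool:
  targets: [0,0,-0.25,0,0,0,-0.5,0,0,0,-0.75,0,0,0,-1,0,0,0,-1,0]

```text
clock: 21.15
position: [0.4458, 0.3037, 0.1694]
eef_rot: [-0.002, 0.999, 0.049, 0.005]
force: [0.8, -0.2, -0.9]
width: 0.0511
gripper_force: 32.3
```

Request:
servo_tool:
  targets: [0,0,-0.2,0,0,0,-0.4,0,0.05,0.25,-0.4,0,0.1,0.5,-0.4,0,0.15,0.75,-0.4,0,0.15,1,-0.4,0,0.15,1,-0.4,0]

```text
clock: 21.85
position: [0.4808, 0.1469, 0.2225]
eef_rot: [0.002, 0.999, 0.045, -0.001]
force: [0.4, 0.1, 0.2]
width: 0.0511
gripper_force: 32.4
```

Request:
servo_tool:
  targets: [0.05,0.25,0,0,0.1,0.5,0,0,0.15,0.75,0,0,0.15,0.98,0,0,0.15,0.98,0.3,0,0.15,0.98,0.6,0,0.15,0.98,0.8,0,0.15,0.98,0.8,0]

```text
clock: 22.65
position: [0.5126, 0.01, 0.0993]
eef_rot: [-0.0, 0.999, 0.05, -0.005]
force: [0.6, 0.3, -0.7]
width: 0.0508
gripper_force: 32.4
```

Request:
servo_tool:
  targets: [0,0,0,0,0,0,0,0,0,0,0,0,0,0,0,0]

```text
clock: 23.05
position: [0.5182, 0.01, 0.1052]
eef_rot: [0.0, 0.999, 0.049, 0.001]
force: [0.3, -0.2, -0.6]
width: 0.0512
gripper_force: 32.4
```

```bash
python3 - <<'E'
from look import *
to([.518,.005,.065])
E
```

```text
23.05 [0.5182 0.01   0.1052] yaw 5.659254895621631 w 0.05122098153566108
shift to [0.518, 0.005, 0.065] [-0.0051  0.0328  0.2681]
```

Request:
servo_tool:
  targets: [0,0.02,0.13,0,0,0.02,0.25,0,0,0.02,0.25,0,0,0.02,0.25,0,0,0.02,0.26,0,0,0.02,0.27,0,0,0.02,0.28,0,0,0.02,0.28,0]

```text
clock: 23.85
position: [0.5181, 0.007, 0.0634]
eef_rot: [0.0, 0.999, 0.049, 0.001]
force: [-2.7, -0.9, 7.5]
width: 0.0511
gripper_force: 33.2
```

Request:
servo_tool:
  targets: [0,0,0.005,0,0,0,0.005,0,0,0,0.005,0]

```text
clock: 24.15
position: [0.5181, 0.0069, 0.0633]
eef_rot: [0.001, 0.999, 0.049, 0.001]
force: [-4.3, -1.2, 13.4]
width: 0.0509
gripper_force: 33.9
```

Request:
servo_tool:
  targets: [0,0,-0.02,0,0,0,-0.02,0,0,0,-0.02,0,0,0,-0.02,0,0,0,-0.02,0]
  hand: -0.7

```text
clock: 24.65
position: [0.5172, 0.0069, 0.0638]
eef_rot: [0.0, 0.999, 0.049, -0.0]
force: [-0.5, 0.6, -0.2]
width: 0.0723
gripper_force: 0.0
```

Request:
servo_tool:
  targets: [0,0,-0.15,0,0,0,-0.4,0,0,0,-0.7,0,0,0,-0.98,0,0,0,-0.98,0]

```text
clock: 25.15
position: [0.5216, 0.0076, 0.2171]
eef_rot: [0.0, 0.999, 0.049, 0.006]
force: [1.1, 1.0, -0.2]
width: 0.0727
gripper_force: 0.0
```

Request:
servo_tool:
  targets: [-0.3,0.33,0,0,-0.4,0.66,0,0,-0.4,0.97,0,0,-0.4,0.97,0,0,-0.4,0.97,0,0,-0.4,0.97,0,0]

```text
clock: 25.75
position: [0.4721, -0.1422, 0.2105]
eef_rot: [-0.001, 0.999, 0.05, -0.0]
force: [-0.6, 0.6, -0.7]
width: 0.0721
gripper_force: 0.0
```

```bash
python3 - <<'E'
from look import *
jars(.075,'w4.png')
for n,z in [('shuttle_handle',.108),('shuttle_floor',.048),('valve_grip',.09)]:
    for d in viewer.pinpoint(n,'wrist')[:2]: print(n,d['confidence'],d['uv'],ray('wrist',d['uv'],z))
E
```

```text
25.75 [ 0.4721 -0.1422  0.2105] yaw 5.7340931780994415 w 0.07211419538794188
jar 0.88 [ 98.  85. 181. 155.] [0.5166 0.0061 0.075 ] [129.  76. 179.]
jar 0.74 [ 82.   2. 176.  62.] [0.5815 0.0093 0.075 ] [129.  78. 169.]
shuttle_handle 0.72 [282.0, 7.7] [ 0.5982 -0.1048  0.108 ]
valve_grip 0.77 [589.7, 25.1] [ 0.6134 -0.3159  0.09  ]
```

View pics/w4.png

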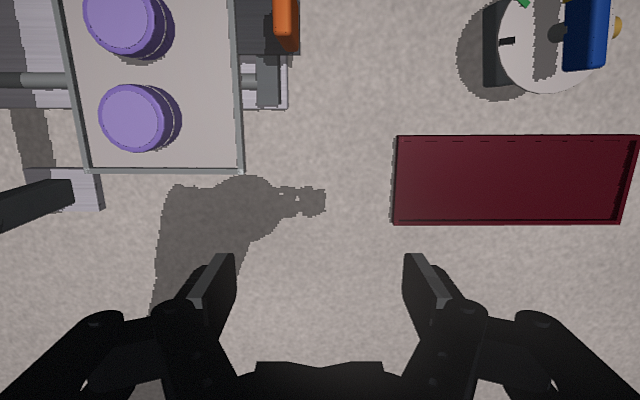

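The far jar is out of frame. The near and middle jars stand at (140,118) and (128,28), the handle at (285,20), the valve near (560,40) and the packing tray at (510,180). Next is the handle.

Request:
servo_tool:
  targets: [0.3,-0.05,0,0,0.6,-0.1,0,0,0.86,-0.16,0,0,0.86,-0.16,0.2,0,0.86,-0.16,0.5,0,0.86,-0.16,0.8,0,0.86,-0.16,0.8,0,0.86,-0.16,0.8,0]

```text
clock: 26.8
position: [0.5982, -0.1064, 0.0913]
eef_rot: [-0.0, 0.999, 0.05, -0.0]
force: [0.1, -0.2, 0.4]
width: 0.0726
gripper_force: 0.0
```

```bash
python3 - <<'E'
from look import *
jars(.075,'w5.png')
to([.598,-.105,.088])
snap('top')
for d in viewer.pinpoint('jar1','top')[:5]: print(d['confidence'],d['uv'],ray('top',d['uv'],.048))
E
```

```text
26.8 [ 0.5982 -0.1064  0.0913] yaw 5.719202414940362 w 0.07258535201582425
jar 0.9 [  0.  52. 146. 179.] [0.655  0.0134 0.075 ] [129.  80. 172.]
jar 0.6 [ 96. 302. 152. 400.] [ 0.5448 -0.0088  0.075 ] [129. 107.  63.]
jar 0.55 [ 20. 186. 157. 306.] [0.5903 0.0104 0.075 ] [129.  82. 101.]
shift to [0.598, -0.105, 0.088] [-0.0144 -0.0144  0.0393]
0.87 [225.9, 169.9] [0.7056 0.3635 0.048 ]
0.75 [352.6, 233.5] [0.5154 0.0009 0.048 ]
0.71 [392.6, 202.5] [ 0.6021 -0.1158  0.048 ]
0.7 [348.1, 188.3] [0.6454 0.0101 0.048 ]
0.56 [348.7, 208.3] [0.5874 0.01   0.048 ]
```

View pics/w5.png

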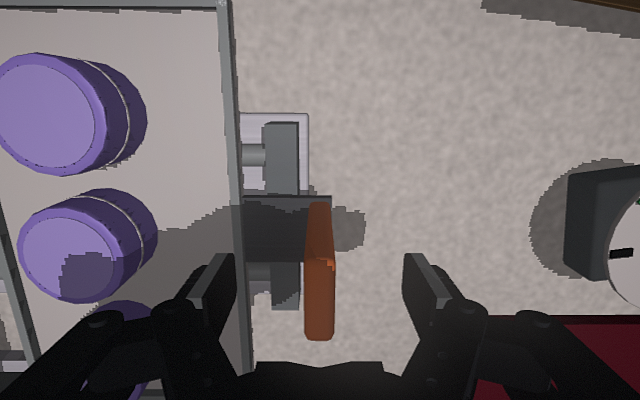

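The handle plate, at (320,270), is centred between the pads and all the jars are upright. I'll grip it and push slowly.

Request:
servo_tool:
  targets: [0,0,0,0,0,0,0,0,0,0,0,0,0,0,0,0,0,0,0,0,0,0,0,0,0,0,0,0,0,0,0,0]
  hand: 1
  grip_force: 40

```text
clock: 27.8
position: [0.5981, -0.1071, 0.0914]
eef_rot: [0.0, 0.999, 0.049, 0.0]
force: [-1.0, 0.3, 4.0]
width: 0.0115
gripper_force: 40.9
```

Request:
servo_tool:
  targets: [0,-0.02,0,0,0,-0.05,0,0,0,-0.1,0,0,0,-0.15,0,0,0,-0.2,0,0,0,-0.25,0,0,0,-0.3,0,0,0,-0.35,0,0]

```text
clock: 28.6
position: [0.593, -0.0541, 0.0913]
eef_rot: [0.0, 0.999, 0.05, 0.0]
force: [0.5, -1.6, 4.3]
width: 0.0116
gripper_force: 41.1
```

Request:
servo_tool:
  targets: [0,-0.05,0,0,0,-0.1,0,0,0,-0.15,0,0,0,-0.2,0,0,0,-0.25,0,0,0,-0.3,0,0,0,-0.35,0,0,0,-0.4,0,0]

```text
clock: 29.4
position: [0.5874, 0.0056, 0.0913]
eef_rot: [0.0, 0.999, 0.05, 0.001]
force: [-0.3, -0.4, 5.0]
width: 0.0113
gripper_force: 41.1
```

Request:
servo_tool:
  targets: [0,-0.05,0,0,0,-0.1,0,0,0,-0.14,0,0,0,-0.18,0,0,0,-0.22,0,0,0,-0.24,0,0,0,-0.24,0,0]

```text
clock: 30.1
position: [0.5859, 0.02, 0.0914]
eef_rot: [0.012, 0.999, 0.044, 0.0]
force: [3.3, -34.2, 8.3]
width: 0.0113
gripper_force: 53.6
```

Request:
servo_tool:
  targets: [0,0.1,0,0,0,0.1,0,0,0,0.1,0,0]

```text
clock: 30.4
position: [0.586, 0.0201, 0.0913]
eef_rot: [0.003, 0.999, 0.048, 0.001]
force: [2.5, -11.9, 6.1]
width: 0.0115
gripper_force: 41.5
```

```bash
python3 - <<'E'
from look import *
print(o['force'])
a=snap('wrist');b=snap('side')[80:290,200:440];t=snap('top')[140:290,230:440]
b=cv2.resize(b,(400,350));t=cv2.resize(t,(400,286));a=cv2.resize(a,(400,250))
m=np.zeros((600,800,3),np.uint8);m[:350,:400]=b;m[:286,400:]=t;m[350:,:400]=a
cv2.imwrite('pics/mix.png',m[:,:,::-1])
E
```

```text
30.4 [0.586  0.0201 0.0913] yaw 5.47805290203588 w 0.011488340695898533
[  2.452  -11.9464   6.1006]
```

View pics/mix.png

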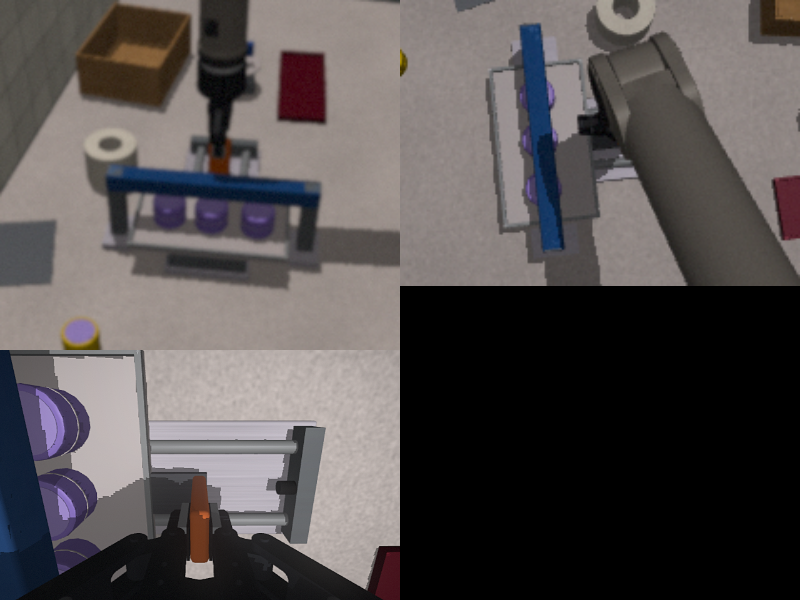

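The picture shows the jars right under the bar, which matches the 126 mm tray-to-bar distance. The shuttle took 34 N without moving, so it is at its in-stop. It had started about 32 mm in, so the out-stop is further than where it began. I'll release the handle and look at the valve.

Request:
servo_tool:
  targets: [0,0.06,0,0,0,0.06,0,0,0,0.06,0,0,0,0.06,0,0,0,0.06,0,0]
  hand: -0.2

```text
clock: 31.05
position: [0.5855, 0.0178, 0.0908]
eef_rot: [-0.0, 0.999, 0.05, -0.0]
force: [0.7, -0.3, 0.3]
width: 0.0513
gripper_force: 0.0
```

Request:
servo_tool:
  targets: [0,0,-0.2,0,0,0,-0.5,0,0,0,-0.8,0,0,0,-0.8,0,0,0,-0.8,0]

```text
clock: 31.55
position: [0.5864, 0.0173, 0.2123]
eef_rot: [0.0, 0.999, 0.05, 0.001]
force: [0.3, -0.0, -1.3]
width: 0.0515
gripper_force: 0.0
```

Request:
servo_tool:
  targets: [-0.07,0.25,0,0,-0.14,0.5,0,0,-0.2,0.73,0,0,-0.2,0.73,0,0]

```text
clock: 31.95
position: [0.5642, -0.1025, 0.2087]
eef_rot: [0.002, 0.999, 0.045, -0.003]
force: [0.8, -0.5, -0.3]
width: 0.0513
gripper_force: 0.0
```

Request:
servo_tool:
  targets: [-0.07,0.25,0,0,-0.14,0.5,0,0,-0.2,0.73,0,0,-0.2,0.73,0,0]

```text
clock: 32.35
position: [0.5449, -0.2135, 0.2089]
eef_rot: [0.001, 0.999, 0.045, -0.002]
force: [0.2, -0.5, -0.2]
width: 0.0512
gripper_force: 0.0
```

Request:
servo_tool:
  targets: [-0.07,0.25,0,0,-0.14,0.5,0,0,-0.2,0.73,0,0,-0.2,0.73,0,0,-0.2,0.73,0,0,-0.2,0.73,0,0]

```text
clock: 32.95
position: [0.5292, -0.3164, 0.2101]
eef_rot: [-0.001, 0.999, 0.051, -0.0]
force: [-0.1, 1.1, -0.1]
width: 0.051
gripper_force: 0.0
```

```bash
cat >v.py <<'E'
from look import *
im=snap('wrist','v%d.png'%int(o['clock']*100));_c.pop('wrist',None)
hsv=cv2.cvtColor(im,cv2.COLOR_RGB2HSV).astype(int);H,S,V=hsv[...,0],hsv[...,1],hsv[...,2]
for d in viewer.pinpoint('valve_grip','wrist')[:2]: print('valve',d['confidence'],d['uv'],ray('wrist',d['uv'],.09))
def P(m,z):
    ys,xs=np.where(m);return np.array([ray('wrist',(x,y),z)[:2] for x,y in zip(xs,ys)])
b=(H>100)&(H<125)&(S>140)&(V>40);y=(H>20)&(H<33)&(S>140)
n,l,st,ce=cv2.connectedComponentsWithStats(b.astype(np.uint8));i=1+np.argmax(st[1:,4]);print('blue',st[i],ce[i])
n,l2,st2,ce2=cv2.connectedComponentsWithStats(y.astype(np.uint8));
k=min(range(1,n),key=lambda k:np.hypot(*(ce2[k]-ce[i])) if st2[k,4]>15 else 1e9);print('yellow',st2[k],ce2[k])
Q=P((l==i)|(l2==k),.1).astype(np.float32);print(cv2.minAreaRect(Q))
d=ray('wrist',ce2[k],.1)-ray('wrist',ce[i],.1);print('angle',np.degrees(np.arctan2(d[1],d[0])))
E
python3 v.py
```

```text
32.95 [ 0.5292 -0.3164  0.2101] yaw 5.834764535512275 w 0.050986511973327826Traceback (most recent call last):
  File "v.py", line 2, in <module>
    im=snap('wrist','v%d.png'%int(o['clock']*100));_c.pop('wrist',None)
                                                   ^^
NameError: name '_c' is not defined
```

```bash
sed -i '1a from h import _c' v.py; python3 v.py; ls pics
```

```text
33.0 [ 0.5293 -0.3164  0.2105] yaw 5.861314878759485 w 0.051286519980301155
valve 0.55 [332.8, 80.9] [ 0.6155 -0.3185  0.09  ]
blue [ 321   55   25   71 1179] [333.2426  89.2299]
yellow [318  35  21  22 360] [327.6667  45.5861]
((0.6139962077140808, -0.3176202178001404), (0.059159278869628906, 0.013174242340028286), 13.335769653320312)
angle 14.21958251428568
crop1.png
mix.png
s2.png
side0.png
top0.png
v3295.png
v3300.png
w1.png
w3.png
w4.png
w5.png
```

View pics/v3295.png

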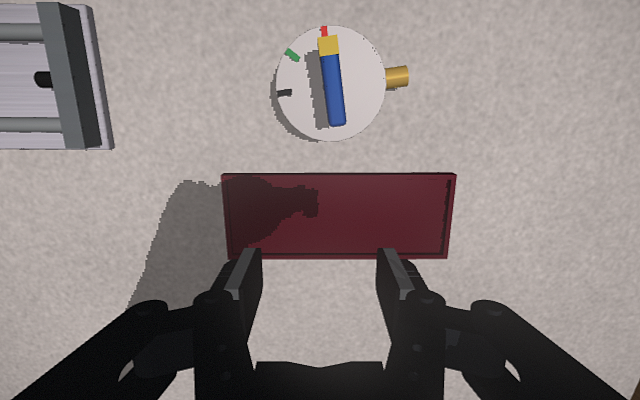

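The valve's yellow end (328,45) is at the red mark (324,31). Green is at (293,55) and black at (285,93). The handle centre is (0.614, -0.3175) at yaw 13.5°.

Request:
servo_tool:
  targets: [0.2,0.02,0,-0.03,0.4,0.04,0,-0.06,0.56,0.064,0,-0.085,0.56,0.064,0.2,-0.085,0.56,0.064,0.4,-0.085,0.56,0.064,0.5,-0.085,0.56,0.064,0.5,-0.085,0.56,0.064,0.5,-0.085]

```text
clock: 33.9
position: [0.6138, -0.3202, 0.1371]
eef_rot: [0.0, 0.993, 0.116, 0.001]
force: [0.5, -0.3, -0.6]
width: 0.0513
gripper_force: 0.0
```

```bash
python3 v.py; python3 -c "
from look import *
print(o['qpos']);to([.614,-.3175,.078])"
```

```text
33.9 [ 0.6138 -0.3202  0.1371] yaw 13.331909464472906 w 0.05133935490127093
valve 0.7 [317.1, 226.5] [ 0.6149 -0.3201  0.09  ]
blue [302 203  23  19 372] [312.9785 211.3495]
yellow [301 180  24  23 510] [312.4294 191.0863]
((0.6325364708900452, -0.3133413791656494), (0.023405222222208977, 0.012628105469048023), 13.6250638961792)
angle 14.585710832892714
34.0 [ 0.6144 -0.3207  0.1382] yaw 13.313242393231839 w 0.05115917992489277
[ 0.6524  0.5632 -0.3402  1.5148  0.2021  1.0947 -1.0698]
shift to [0.614, -0.3175, 0.078] [ 0.0012 -0.0222  0.4012]
```

Request:
servo_tool:
  targets: [0,-0.02,0.15,0,0,-0.02,0.3,0,0,-0.02,0.4,0,0,-0.02,0.4,0,0,-0.02,0.4,0]

```text
clock: 34.5
position: [0.6131, -0.3178, 0.077]
eef_rot: [0.0, 0.993, 0.116, 0.001]
force: [-0.2, -1.0, 0.1]
width: 0.0511
gripper_force: 0.0
```

Request:
servo_tool:
  targets: [0,0,0,0,0,0,0,0,0,0,0,0,0,0,0,0,0,0,0,0,0,0,0,0]
  hand: 1
  grip_force: 40

```text
clock: 35.1
position: [0.613, -0.3173, 0.0773]
eef_rot: [0.0, 0.993, 0.116, 0.001]
force: [-0.6, 0.9, 5.1]
width: 0.0121
gripper_force: 40.6
```

Request:
servo_tool:
  targets: [0,0,0,-0.09,0,0,0,-0.18,0,0,0,-0.27,0,0,0,-0.36,0,0,0,-0.45,0,0,0,-0.5,0,0,0,-0.5,0,0,0,-0.5]

```text
clock: 35.9
position: [0.6129, -0.3171, 0.0773]
eef_rot: [0.0, 0.873, 0.487, 0.0]
force: [-1.6, 2.2, 5.9]
width: 0.0121
gripper_force: 40.6
```

```bash
python3 - <<'E'
from look import *
print(o['force'],o['moment'])
snap('wrist','v2.png')
E
```

```text
35.9 [ 0.6129 -0.3171  0.0773] yaw 58.30651281638176 w 0.012103256873575271
[-1.6286  2.2279  5.9293] [0.4075 0.4211 0.0975]
```

View pics/v2.png

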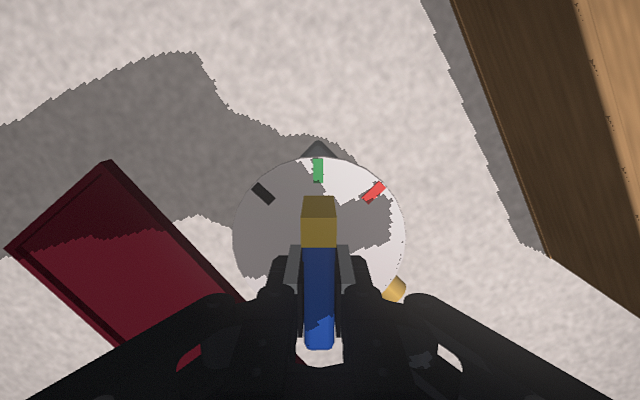

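The yellow end (319,222) points exactly at the green mark (318,170). I'll hold for about 3 s and then turn back, slightly past closed.

Request:
servo_tool:
  targets: [0,0,0,0,0,0,0,0,0,0,0,0,0,0,0,0,0,0,0,0,0,0,0,0,0,0,0,0,0,0,0,0]

```text
clock: 36.75
position: [0.6129, -0.3171, 0.0773]
eef_rot: [0.0, 0.873, 0.487, 0.0]
force: [-1.6, 1.5, 6.4]
width: 0.0123
gripper_force: 40.6
```

Request:
servo_tool:
  targets: [0,0,0,0,0,0,0,0,0,0,0,0,0,0,0,0,0,0,0,0,0,0,0,0,0,0,0,0,0,0,0,0]

```text
clock: 37.55
position: [0.6129, -0.3171, 0.0773]
eef_rot: [0.0, 0.873, 0.487, 0.0]
force: [-1.2, 0.8, 5.9]
width: 0.0124
gripper_force: 40.6
```

Request:
servo_tool:
  targets: [0,0,0,0,0,0,0,0,0,0,0,0,0,0,0,0,0,0,0,0,0,0,0,0,0,0,0,0,0,0,0,0]

```text
clock: 38.35
position: [0.6129, -0.3171, 0.0773]
eef_rot: [0.0, 0.873, 0.487, 0.0]
force: [-2.2, 1.8, 7.1]
width: 0.0119
gripper_force: 40.6
```

Request:
servo_tool:
  targets: [0,0,0,0,0,0,0,0,0,0,0,0,0,0,0,0,0,0,0,0,0,0,0,0]

```text
clock: 38.95
position: [0.6129, -0.3171, 0.0773]
eef_rot: [0.0, 0.873, 0.487, 0.0]
force: [-1.7, 2.2, 6.4]
width: 0.0127
gripper_force: 40.6
```

Request:
servo_tool:
  targets: [0,0,0,0.09,0,0,0,0.18,0,0,0,0.27,0,0,0,0.36,0,0,0,0.45,0,0,0,0.505,0,0,0,0.51,0,0,0,0.51]

```text
clock: 39.75
position: [0.6131, -0.3172, 0.0773]
eef_rot: [0.001, 0.994, 0.109, 0.0]
force: [-2.2, 1.5, 5.3]
width: 0.0124
gripper_force: 42.8
```

Request:
servo_tool:
  targets: [0,0,0,0,0,0,0,0,0,0,0,0]

```text
clock: 40.05
position: [0.6131, -0.3173, 0.0773]
eef_rot: [0.001, 0.994, 0.109, 0.0]
force: [-2.1, 0.2, 5.6]
width: 0.0128
gripper_force: 42.8
```

```bash
python3 - <<'E'
from look import *
print(o['force'],o['moment'])
snap('wrist','v3.png')
E
```

```text
40.05 [ 0.6131 -0.3173  0.0773] yaw 12.553126010633251 w 0.012831012372352188
[-2.0935  0.2224  5.6238] [0.2314 0.3272 0.6414]
```

View pics/v3.png

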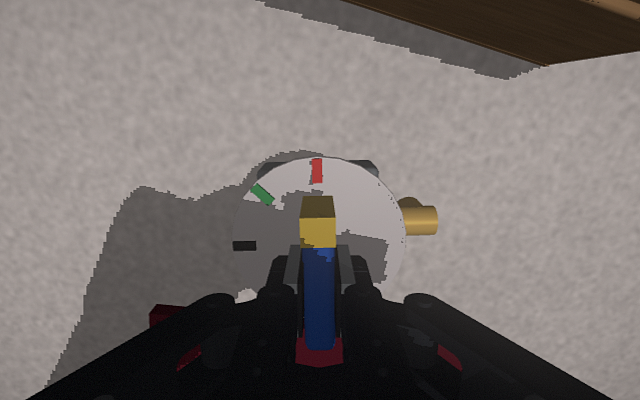

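The yellow end is back on the red mark (317,170) and the handle presses on its stop. I'll release it and go back to the shuttle handle.

Request:
servo_tool:
  targets: [0,0,0,0,0,0,0,0,0,0,0,0,0,0,0,0,0,0,0,0]
  hand: -0.2

```text
clock: 40.6
position: [0.6123, -0.3175, 0.0758]
eef_rot: [-0.0, 0.994, 0.108, -0.0]
force: [-0.9, 0.9, 0.2]
width: 0.0512
gripper_force: 0.0
```

Request:
servo_tool:
  targets: [0,0,-0.2,0,0,0,-0.5,0,0,0,-0.8,0.04,0,0,-0.9,0.078,0,0,-0.9,0.078,0,0,-0.9,0.078]

```text
clock: 41.2
position: [0.6119, -0.3172, 0.2101]
eef_rot: [-0.0, 0.999, 0.048, -0.001]
force: [-0.5, 0.1, -1.0]
width: 0.0513
gripper_force: 0.0
```

Request:
servo_tool:
  targets: [0.01,-0.25,0,0,0.01,-0.5,0,0,0.01,-0.75,0,0,0.01,-0.75,0,0]

```text
clock: 41.6
position: [0.6026, -0.1968, 0.2087]
eef_rot: [-0.003, 0.999, 0.052, -0.002]
force: [0.1, 0.9, -0.3]
width: 0.051
gripper_force: 0.0
```

Request:
servo_tool:
  targets: [0.01,-0.25,0,0,0.01,-0.5,0,0,0.01,-0.75,0,0,0.01,-0.75,0,0]

```text
clock: 42.0
position: [0.5929, -0.0854, 0.2091]
eef_rot: [-0.002, 0.999, 0.052, -0.002]
force: [0.6, 1.0, -0.2]
width: 0.051
gripper_force: 0.0
```

Request:
servo_tool:
  targets: [0.01,-0.25,0,0,0.01,-0.5,0,0,0.01,-0.74,0,0,0.01,-0.74,0,0,0.01,-0.74,0,0,0.01,-0.74,0,0]

```text
clock: 42.6
position: [0.585, 0.0153, 0.2097]
eef_rot: [0.001, 0.999, 0.046, -0.001]
force: [-0.4, -0.4, 0.2]
width: 0.0511
gripper_force: 0.0
```

```bash
python3 - <<'E'
from look import *
to([.5855,.018,.0905])
snap('top')
for d in viewer.pinpoint('valve_grip','top')[:2]: print(d['confidence'],d['uv'],ray('top',d['uv'],.09))
E
```

```text
42.6 [0.585  0.0153 0.2097] yaw 5.283748081995555 w 0.051138661563170956
shift to [0.5855, 0.018, 0.0905] [ 0.0069 -0.0183  0.7948]
0.58 [468.1, 195.8] [ 0.6113 -0.3167  0.09  ]
0.58 [468.1, 245.7] [ 0.4747 -0.3067  0.09  ]
```

Request:
servo_tool:
  targets: [0,-0.01,0.2,0,0,-0.01,0.4,0,0,-0.01,0.6,0,0,-0.01,0.8,0,0,-0.01,0.8,0,0,-0.01,0.8,0]

```text
clock: 43.3
position: [0.5854, 0.0181, 0.0911]
eef_rot: [0.0, 0.999, 0.046, -0.0]
force: [-0.1, 0.2, 0.7]
width: 0.0513
gripper_force: 0.0
```

Request:
servo_tool:
  targets: [0,0,0,0,0,0,0,0,0,0,0,0,0,0,0,0,0,0,0,0,0,0,0,0]
  hand: 1
  grip_force: 40

```text
clock: 43.9
position: [0.5864, 0.0193, 0.0928]
eef_rot: [0.0, 0.999, 0.047, 0.001]
force: [-0.7, 0.1, 6.8]
width: 0.0114
gripper_force: 41.5
```

Request:
servo_tool:
  targets: [0,0.02,0,0,0,0.05,0,0,0,0.1,0,0,0,0.15,0,0,0,0.2,0,0,0,0.25,0,0,0,0.3,0,0,0,0.35,0,0]

```text
clock: 44.7
position: [0.5913, -0.0324, 0.0927]
eef_rot: [-0.0, 0.999, 0.047, 0.001]
force: [-1.2, 2.0, 5.9]
width: 0.0117
gripper_force: 41.4
```

Request:
servo_tool:
  targets: [0,0.05,0,0,0,0.1,0,0,0,0.15,0,0,0,0.2,0,0,0,0.25,0,0,0,0.3,0,0,0,0.35,0,0,0,0.4,0,0]

```text
clock: 45.5
position: [0.597, -0.0922, 0.0927]
eef_rot: [-0.0, 0.999, 0.047, 0.001]
force: [-0.8, 1.1, 6.4]
width: 0.011
gripper_force: 41.4
```

Request:
servo_tool:
  targets: [0,0.05,0,0,0,0.1,0,0,0,0.15,0,0,0,0.2,0,0,0,0.24,0,0,0,0.27,0,0,0,0.3,0,0,0,0.3,0,0]

```text
clock: 46.3
position: [0.6014, -0.1385, 0.0928]
eef_rot: [0.001, 0.999, 0.047, 0.002]
force: [0.4, -0.7, 5.6]
width: 0.0116
gripper_force: 41.3
```

Request:
servo_tool:
  targets: [0,0.02,0,0,0,0.04,0,0,0,0.06,0,0,0,0.06,0,0,0,0.06,0,0]

```text
clock: 46.8
position: [0.6014, -0.1391, 0.0927]
eef_rot: [-0.004, 0.999, 0.049, 0.0]
force: [-3.9, 11.2, 8.7]
width: 0.0112
gripper_force: 41.9
```

Request:
servo_tool:
  targets: [0,-0.05,0,0,0,-0.05,0,0,0,-0.05,0,0,0,-0.05,0,0,0,-0.05,0,0]
  hand: -0.2

```text
clock: 47.3
position: [0.6, -0.1402, 0.0909]
eef_rot: [0.0, 0.999, 0.046, -0.0]
force: [-0.5, -0.6, 1.0]
width: 0.0514
gripper_force: 0.0
```

Request:
servo_tool:
  targets: [0,0,-0.2,0,0,0,-0.5,0,0,0,-0.8,0,0,0,-1,0,0,0,-1,0]

```text
clock: 47.8
position: [0.6033, -0.14, 0.2468]
eef_rot: [0.001, 0.999, 0.047, 0.005]
force: [0.5, -0.6, -0.3]
width: 0.051
gripper_force: 0.0
```

Request:
servo_tool:
  targets: [-0.3,-0.25,0,0,-0.6,-0.5,0,0,-0.9,-0.7,0,0,-0.9,-0.7,0,0,-0.9,-0.7,0,0,-0.9,-0.7,0,0]
  hand: -0.9

```text
clock: 48.4
position: [0.4561, -0.0481, 0.2409]
eef_rot: [0.0, 0.999, 0.047, 0.0]
force: [0.7, -0.0, -1.3]
width: 0.0813
gripper_force: 0.0
```

```bash
python3 - <<'E'
from look import *
jars(.075,'w6.png')
for d in viewer.pinpoint('shuttle_floor','wrist')[:1]: print(d['confidence'],ray('wrist',d['uv'],.048))
snap('top')
for n,z in [('jar1',.048),('pack_tray',0)]:
    for d in viewer.pinpoint(n,'top')[:4]: print(n,d['confidence'],d['uv'],ray('top',d['uv'],z))
to([.658,-.017,.21])
E
```

```text
48.4 [ 0.4561 -0.0481  0.2409] yaw 5.365480101320304 w 0.08132264735334306
jar 0.78 [265.   0. 332.  59.] [ 0.586  -0.0211  0.075 ] [130.  64. 182.]
jar 0.72 [636.  23. 640.  42.] [ 0.6073 -0.2957  0.075 ] [102.5   7.   39. ]
jar 0.71 [236.  92. 296. 153.] [0.5061 0.0033 0.075 ] [129.  70. 182.]
jar1 0.79 [357.1, 184.6] [ 0.6558 -0.0161  0.048 ]
jar1 0.7 [360.8, 206.5] [ 0.592  -0.0247  0.048 ]
jar1 0.7 [226.2, 172.5] [0.6978 0.3625 0.048 ]
jar1 0.64 [353.8, 236.5] [ 0.5069 -0.0022  0.048 ]
pack_tray 0.96 [469.0, 246.9] [ 0.4744 -0.3416  0.    ]
pack_tray 0.62 [300.1, 210.9] [0.5882 0.1511 0.    ]
shift to [0.658, -0.017, 0.21] [ 1.3566 -0.0797  0.2048]
```

View pics/w6.png

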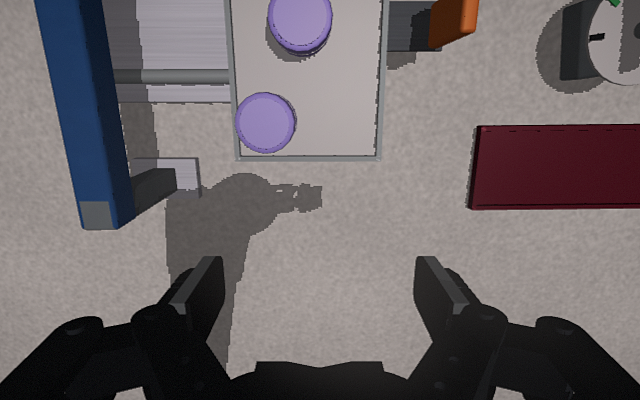

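One jar was knocked aside. The near one is now at pixel (266,123), about (0.506, 0.002), still upright on the tray near the bar-side rim. The middle one is at (300,20). I'll pick the near one first.

Request:
servo_tool:
  targets: [0.18,-0.15,0.1,0,0.36,-0.3,0.3,0,0.36,-0.3,0.5,0,0.36,-0.3,0.5,0,0.36,-0.3,0.5,0,0.36,-0.3,0.5,0]
  hand: -1

```text
clock: 49.3
position: [0.5064, 0.0017, 0.1675]
eef_rot: [0.0, 0.999, 0.046, 0.001]
force: [0.6, 0.3, -0.0]
width: 0.0853
gripper_force: 0.0
```

```bash
python3 - <<'E'
from look import *
jars(.075)
to([.506,.002,.064])
E
```

```text
49.3 [0.5064 0.0017 0.1675] yaw 5.31005863975785 w 0.08529143859607076
jar 0.97 [324.  44. 405. 130.] [ 0.591  -0.0209  0.075 ] [132.  54. 204.]
jar 0.9 [279. 166. 352. 245.] [0.5061 0.0033 0.075 ] [129.  72. 124.]
jar 0.61 [332.   0. 406.  30.] [ 0.6339 -0.0163  0.075 ] [129.  95.  85.]
shift to [0.506, 0.002, 0.064] [-0.005  -0.0021  0.6914]
```

Request:
servo_tool:
  targets: [0,-0.003,0.2,0,0,-0.003,0.4,0,0,-0.003,0.6,0,0,-0.003,0.69,0,0,-0.003,0.69,0,0,-0.003,0.69,0]

```text
clock: 50.0
position: [0.5065, 0.0029, 0.0638]
eef_rot: [0.0, 0.999, 0.047, 0.001]
force: [0.5, -0.2, 0.2]
width: 0.0853
gripper_force: 0.0
```

Request:
servo_tool:
  targets: [0,0,0,0,0,0,0,0,0,0,0,0,0,0,0,0,0,0,0,0,0,0,0,0,0,0,0,0]
  hand: 1
  grip_force: 30

```text
clock: 50.7
position: [0.5064, 0.0028, 0.0639]
eef_rot: [0.0, 0.999, 0.047, 0.001]
force: [-1.6, 0.5, 7.3]
width: 0.0511
gripper_force: 30.6
```

Request:
servo_tool:
  targets: [0,0,-0.2,0,0,0,-0.45,0,0,0,-0.7,0,0,0,-0.85,0,0,0,-0.85,0]

```text
clock: 51.2
position: [0.508, 0.0031, 0.1938]
eef_rot: [0.001, 0.999, 0.047, 0.004]
force: [-0.1, -0.0, -0.7]
width: 0.0512
gripper_force: 32.1
```

Request:
servo_tool:
  targets: [-0.05,0.3,0,0,-0.1,0.6,0,0,-0.13,0.93,0,0,-0.13,0.93,0,0]

```text
clock: 51.6
position: [0.4969, -0.1466, 0.1884]
eef_rot: [0.002, 0.999, 0.041, -0.002]
force: [-0.5, 0.0, -0.8]
width: 0.0512
gripper_force: 32.1
```

Request:
servo_tool:
  targets: [-0.6,0.3,0,0,-0.8,0.3,0,0,-0.8,0.3,0,0,-0.8,0.3,0,0,-0.8,0.3,0,0]

```text
clock: 52.1
position: [0.3833, -0.1938, 0.1894]
eef_rot: [-0.0, 0.999, 0.046, -0.0]
force: [0.9, -0.7, -1.8]
width: 0.051
gripper_force: 32.1
```

```bash
python3 - <<'E'
from look import *
im=snap('wrist');_c.pop('wrist',None)
hsv=cv2.cvtColor(im,cv2.COLOR_RGB2HSV).astype(int);H,S,V=hsv[...,0],hsv[...,1],hsv[...,2]
m=(((H>165)|(H<6))&(S>90)).astype(np.uint8)
n,l,st,ce=cv2.connectedComponentsWithStats(m);i=1+np.argmax(st[1:,4]);print(st[i])
ys,xs=np.where(l==i)
print(cv2.minAreaRect(np.array([ray('wrist',(x,y),.012)[:2] for x,y in zip(xs,ys)],np.float32)))
for d in viewer.pinpoint('pack_tray','wrist')[:1]: print(d['confidence'],ray('wrist',d['uv'],0))
to([.487,-.4205,.18])
E
```

```text
52.1 [ 0.3833 -0.1938  0.1894] yaw 5.320848448218264 w 0.0510009486365473Traceback (most recent call last):
  File "<stdin>", line 2, in <module>
NameError: name '_c' is not defined
```

```bash
cat > pk.py <<'E'
from look import *
im=snap('wrist')
hsv=cv2.cvtColor(im,cv2.COLOR_RGB2HSV).astype(int);H,S,V=hsv[...,0],hsv[...,1],hsv[...,2]
m=(((H>165)|(H<6))&(S>90)).astype(np.uint8)
n,l,st,ce=cv2.connectedComponentsWithStats(m);i=1+np.argmax(st[1:,4]);print(st[i])
ys,xs=np.where(l==i)
print(cv2.minAreaRect(np.array([ray('wrist',(x,y),.012)[:2] for x,y in zip(xs,ys)],np.float32)))
for d in viewer.pinpoint('pack_tray','wrist')[:1]: print(d['confidence'],ray('wrist',d['uv'],0))
to([.487,-.4205,.18])
E
python3 pk.py
```

```text
52.15 [ 0.3843 -0.1933  0.1897] yaw 5.424308535747347 w 0.05067011838066684
[  358    26   282   114 30177]
((0.4845263659954071, -0.3393939435482025), (0.09354409575462341, 0.23992300033569336), 6.126866817474365)
0.65 [ 0.4846 -0.344   0.    ]
shift to [0.487, -0.4205, 0.18] [0.5312 1.5747 0.0654]
```

Request:
servo_tool:
  targets: [0.14,0.25,0,0,0.28,0.5,0,0,0.28,0.8,0,0,0.28,0.8,0,0]

```text
clock: 52.65
position: [0.4377, -0.3156, 0.1894]
eef_rot: [0.001, 0.999, 0.044, 0.0]
force: [-0.1, -0.6, 0.1]
width: 0.0506
gripper_force: 32.2
```

Request:
servo_tool:
  targets: [0.14,0.25,0,0,0.29,0.5,0,0,0.29,0.78,0,0,0.29,0.78,0.3,0,0.29,0.78,0.6,0,0.29,0.78,0.85,0,0.29,0.78,0.85,0,0.29,0.78,0.85,0]

```text
clock: 53.45
position: [0.4922, -0.421, 0.0624]
eef_rot: [-0.001, 0.999, 0.048, -0.0]
force: [0.4, 0.6, 0.1]
width: 0.051
gripper_force: 32.2
```

Request:
servo_tool:
  targets: [0,0,0,0,0,0,0,0]

```text
clock: 53.65
position: [0.4932, -0.4229, 0.0654]
eef_rot: [0.002, 0.999, 0.047, 0.002]
force: [-1.1, -0.1, -0.4]
width: 0.0509
gripper_force: 32.2
```

```bash
python3 - <<'E'
from look import *
snap('wrist','w7.png')
to([.4918,-.4205,.025])
E
```

```text
53.65 [ 0.4932 -0.4229  0.0654] yaw 5.404458789236086 w 0.050885847713776404
shift to [0.4918, -0.4205, 0.025] [-0.0058 -0.0166  0.2674]
```

View pics/w7.png

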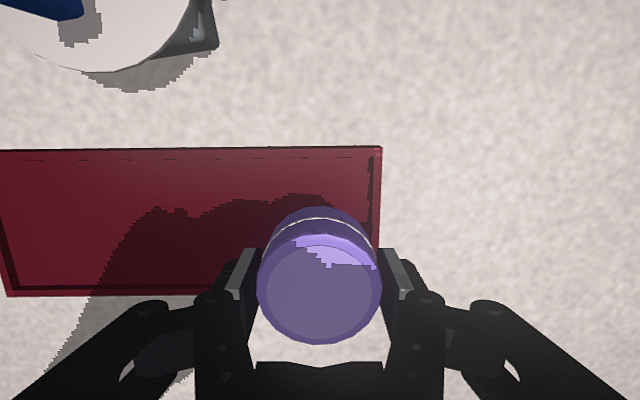

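The jar hangs over the tray's right end, at (320,290), with the tray edge at column 380. I'll lower it.

Request:
servo_tool:
  targets: [-0.005,-0.02,0.13,0,-0.005,-0.02,0.26,0,-0.005,-0.02,0.26,0,-0.005,-0.02,0.27,0,-0.005,-0.02,0.28,0,-0.005,-0.02,0.29,0,-0.005,-0.02,0.3,0,-0.005,-0.02,0.3,0]

```text
clock: 54.5
position: [0.491, -0.4196, 0.0219]
eef_rot: [0.001, 0.999, 0.047, 0.0]
force: [-5.7, 3.5, 17.3]
width: 0.0511
gripper_force: 33.9
```

Request:
servo_tool:
  targets: [0,0,-0.02,0,0,0,-0.02,0,0,0,-0.02,0,0,0,-0.02,0,0,0,-0.02,0]
  hand: -0.7

```text
clock: 55.0
position: [0.49, -0.4188, 0.0202]
eef_rot: [-0.0, 0.999, 0.047, -0.0]
force: [-0.6, 0.2, -0.4]
width: 0.0724
gripper_force: 0.0
```

Request:
servo_tool:
  targets: [0,0,-0.15,0,0,0,-0.4,0,0,0,-0.7,0,0,0,-1,0,0,0,-1,0]

```text
clock: 55.5
position: [0.4942, -0.4216, 0.1782]
eef_rot: [0.005, 0.999, 0.047, 0.005]
force: [-0.1, 0.0, -0.0]
width: 0.0727
gripper_force: 0.0
```

Request:
servo_tool:
  targets: [0.1,-0.28,-0.1,0,0.2,-0.56,-0.2,0,0.3,-0.86,-0.2,0,0.3,-0.86,-0.2,0]

```text
clock: 55.9
position: [0.5261, -0.2769, 0.201]
eef_rot: [-0.002, 0.999, 0.053, 0.001]
force: [0.0, 0.4, -0.7]
width: 0.0729
gripper_force: 0.0
```

Request:
servo_tool:
  targets: [0.1,-0.28,0,0,0.2,-0.56,0,0,0.3,-0.86,0,0,0.3,-0.86,0,0]

```text
clock: 56.3
position: [0.5574, -0.144, 0.2004]
eef_rot: [-0.003, 0.999, 0.053, 0.001]
force: [-0.3, 1.1, 0.6]
width: 0.0727
gripper_force: 0.0
```

Request:
servo_tool:
  targets: [0.1,-0.28,0,0,0.2,-0.56,0,0,0.3,-0.84,0,0,0.3,-0.84,0.2,0,0.3,-0.84,0.2,0,0.3,-0.84,0.2,0]
  hand: -1

```text
clock: 56.9
position: [0.5877, -0.0255, 0.1697]
eef_rot: [0.0, 0.999, 0.046, -0.001]
force: [0.5, -0.7, 0.8]
width: 0.0851
gripper_force: 0.0
```

```bash
python3 - <<'E'
from look import *
jars(.075)
to([.590,-.0215,.0638])
snap('top')
for d in viewer.pinpoint('jar1','top')[:5]: print(d['confidence'],d['uv'],ray('top',d['uv'],.006),ray('top',d['uv'],.048))
E
```

```text
56.9 [ 0.5877 -0.0255  0.1697] yaw 5.311600411785561 w 0.08507150072944335
jar 0.98 [279.  65. 357. 148.] [ 0.657  -0.0174  0.075 ] [130.  66. 194.]
jar 0.83 [276. 160. 349. 241.] [ 0.5918 -0.0208  0.075 ] [129.  73. 171.]
shift to [0.59, -0.0215, 0.0638] [ 0.0095 -0.0289  0.716 ]
0.8 [224.8, 170.8] [0.7128 0.3767 0.006 ] [0.7029 0.3667 0.048 ]
0.63 [356.3, 205.7] [ 0.6004 -0.0158  0.006 ] [ 0.5945 -0.0119  0.048 ]
0.53 [497.2, 241.1] [ 0.4898 -0.4224  0.006 ] [ 0.4878 -0.4042  0.048 ]
0.48 [358.0, 186.8] [ 0.6572 -0.0225  0.006 ] [ 0.6493 -0.0185  0.048 ]
```

Request:
servo_tool:
  targets: [0.015,-0.025,0.2,0,0.015,-0.025,0.4,0,0.015,-0.025,0.6,0,0.015,-0.025,0.71,0,0.015,-0.025,0.71,0,0.015,-0.025,0.71,0]

```text
clock: 57.7
position: [0.5911, -0.0205, 0.065]
eef_rot: [0.0, 0.999, 0.047, 0.001]
force: [-0.1, 0.0, -0.1]
width: 0.0853
gripper_force: 0.0
```

Request:
servo_tool:
  targets: [0,0,0,0,0,0,0,0,0,0,0,0,0,0,0,0,0,0,0,0,0,0,0,0,0,0,0,0]
  hand: 1
  grip_force: 30

```text
clock: 58.4
position: [0.5915, -0.0201, 0.0656]
eef_rot: [0.0, 0.999, 0.047, 0.001]
force: [-1.5, -0.9, 6.5]
width: 0.0508
gripper_force: 31.1
```

Request:
servo_tool:
  targets: [0,0,-0.2,0,0,0,-0.45,0,0,0,-0.7,0,0,0,-0.9,0,0,0,-0.9,0]

```text
clock: 58.9
position: [0.5936, -0.0195, 0.2042]
eef_rot: [0.0, 0.999, 0.047, 0.005]
force: [1.1, 0.1, -0.9]
width: 0.0509
gripper_force: 31.8
```

Request:
servo_tool:
  targets: [-0.15,0.3,0,0,-0.3,0.6,0,0,-0.45,0.9,0,0,-0.45,1,0,0]

```text
clock: 59.3
position: [0.533, -0.1827, 0.1978]
eef_rot: [0.002, 0.999, 0.043, -0.002]
force: [0.4, -1.0, -1.0]
width: 0.051
gripper_force: 31.8
```

Request:
servo_tool:
  targets: [-0.15,0.3,0,0,-0.3,0.6,0,0,-0.45,0.9,0,0,-0.46,1,0,0,-0.46,1,0.3,0,-0.46,1,0.6,0,-0.46,1,0.85,0,-0.46,1,0.85,0]

```text
clock: 60.1
position: [0.4786, -0.3279, 0.0656]
eef_rot: [-0.004, 0.999, 0.048, -0.005]
force: [-1.2, -0.2, -1.0]
width: 0.0511
gripper_force: 31.9
```

Request:
servo_tool:
  targets: [0,0,0,0,0,0,0,0,0,0,0,0]

```text
clock: 60.4
position: [0.4846, -0.3323, 0.074]
eef_rot: [0.001, 0.999, 0.047, 0.002]
force: [0.1, -0.4, -0.9]
width: 0.0508
gripper_force: 31.9
```

```bash
python3 - <<'E'
from look import *
to([.483,-.338,.025])
E
```

```text
60.4 [ 0.4846 -0.3323  0.074 ] yaw 5.40248443348374 w 0.05078444117614168
shift to [0.483, -0.338, 0.025] [-0.0151  0.0361  0.327 ]
```

Request:
servo_tool:
  targets: [-0.01,0.036,0.13,0,-0.01,0.036,0.26,0,-0.01,0.036,0.31,0,-0.01,0.036,0.32,0,-0.01,0.036,0.33,0,-0.01,0.036,0.34,0,-0.01,0.036,0.35,0,-0.01,0.036,0.35,0]

```text
clock: 61.2
position: [0.4823, -0.3372, 0.0235]
eef_rot: [0.001, 0.999, 0.047, -0.0]
force: [-7.8, 5.0, 22.0]
width: 0.0509
gripper_force: 33.9
```

Request:
servo_tool:
  targets: [0,0,0.005,0,0,0,0.005,0]

```text
clock: 61.4
position: [0.4823, -0.3372, 0.0234]
eef_rot: [0.001, 0.999, 0.047, -0.0]
force: [-9.1, 4.9, 26.5]
width: 0.0505
gripper_force: 34.4
```

Request:
servo_tool:
  targets: [0,0,-0.02,0,0,0,-0.02,0,0,0,-0.02,0,0,0,-0.02,0,0,0,-0.02,0]
  hand: -0.7

```text
clock: 61.9
position: [0.4816, -0.3369, 0.021]
eef_rot: [-0.0, 0.999, 0.047, -0.0]
force: [-0.3, 0.0, 0.1]
width: 0.0723
gripper_force: 0.0
```

Request:
servo_tool:
  targets: [0,0,-0.15,0,0,0,-0.4,0,0,0,-0.7,0,0,0,-1,0,0,0,-1,0]

```text
clock: 62.4
position: [0.4859, -0.3393, 0.1782]
eef_rot: [0.004, 0.999, 0.047, 0.005]
force: [0.2, -0.0, 0.4]
width: 0.0724
gripper_force: 0.0
```

Request:
servo_tool:
  targets: [0.22,-0.3,-0.2,0,0.44,-0.6,-0.25,0,0.68,-0.9,-0.25,0,0.68,-1,-0.25,0]

```text
clock: 62.8
position: [0.5714, -0.175, 0.209]
eef_rot: [-0.0, 0.999, 0.048, 0.001]
force: [0.6, -0.5, -0.5]
width: 0.0725
gripper_force: 0.0
```

Request:
servo_tool:
  targets: [0.22,-0.3,0,0,0.44,-0.6,0,0,0.68,-0.9,0,0,0.68,-1,0.1,0,0.68,-1,0.25,0,0.68,-1,0.25,0,0.68,-1,0.25,0]
  hand: -1

```text
clock: 63.5
position: [0.6561, -0.0204, 0.1705]
eef_rot: [0.0, 0.999, 0.046, -0.001]
force: [-0.2, -1.3, -0.1]
width: 0.0855
gripper_force: 0.0
```

```bash
python3 - <<'E'
from look import *
jars(.075)
to([.657,-.0175,.0645])
E
```

```text
63.5 [ 0.6561 -0.0204  0.1705] yaw 5.322987742158038 w 0.0854707032949247
jar 0.76 [280. 163. 352. 244.] [ 0.6567 -0.0174  0.075 ] [129.  72. 116.]
jar 0.55 [619. 357. 640. 379.] [ 0.5374 -0.2988  0.075 ] [128. 107.  68.]
shift to [0.657, -0.0175, 0.0645] [ 0.0001 -0.023   0.718 ]
```

Request:
servo_tool:
  targets: [0.003,-0.02,0.2,0,0.003,-0.02,0.4,0,0.003,-0.02,0.6,0,0.003,-0.02,0.71,0,0.003,-0.02,0.71,0,0.003,-0.02,0.71,0]

```text
clock: 64.2
position: [0.6578, -0.0166, 0.0661]
eef_rot: [0.0, 0.999, 0.047, 0.001]
force: [-0.2, 0.4, 0.8]
width: 0.0853
gripper_force: 0.0
```

Request:
servo_tool:
  targets: [0,0,0,0,0,0,0,0,0,0,0,0,0,0,0,0,0,0,0,0,0,0,0,0,0,0,0,0]
  hand: 1
  grip_force: 30

```text
clock: 64.9
position: [0.6579, -0.0161, 0.0665]
eef_rot: [0.0, 0.999, 0.047, 0.001]
force: [-0.6, -0.1, 6.3]
width: 0.051
gripper_force: 31.3
```

Request:
servo_tool:
  targets: [0,0,-0.2,0,0,0,-0.45,0,0,0,-0.7,0,0,0,-0.95,0,0,0,-0.95,0]

```text
clock: 65.4
position: [0.6604, -0.0155, 0.2138]
eef_rot: [0.0, 0.999, 0.047, 0.006]
force: [0.6, 0.6, -0.5]
width: 0.0506
gripper_force: 32.1
```

Request:
servo_tool:
  targets: [-0.22,0.25,0,0,-0.44,0.5,0,0,-0.68,0.73,0,0,-0.68,0.73,0,0]

```text
clock: 65.8
position: [0.5596, -0.1436, 0.2057]
eef_rot: [0.003, 0.999, 0.041, -0.003]
force: [0.8, -2.2, -1.1]
width: 0.0508
gripper_force: 32.1
```

Request:
servo_tool:
  targets: [-0.22,0.25,0,0,-0.44,0.5,0,0,-0.68,0.73,0,0,-0.68,0.73,0.2,0,-0.68,0.73,0.4,0,-0.68,0.73,0.65,0,-0.68,0.73,0.85,0,-0.68,0.73,0.85,0]

```text
clock: 66.6
position: [0.4701, -0.2513, 0.0752]
eef_rot: [-0.003, 0.999, 0.047, -0.005]
force: [-0.5, -0.3, -0.7]
width: 0.0509
gripper_force: 32.1
```

Request:
servo_tool:
  targets: [0,0,0,0,0,0,0,0,0,0,0,0]

```text
clock: 66.9
position: [0.4757, -0.2539, 0.0816]
eef_rot: [0.001, 0.999, 0.047, 0.002]
force: [0.2, 0.2, -1.0]
width: 0.0507
gripper_force: 32.1
```

```bash
python3 - <<'E'
from look import *
to([.4745,-.256,.025])
snap('top')
for d in viewer.pinpoint('jar1','top')[:5]: print(d['confidence'],d['uv'],ray('top',d['uv'],.006))
E
```

```text
66.9 [ 0.4757 -0.2539  0.0816] yaw 5.394695539794511 w 0.050678822439398474
shift to [0.4745, -0.256, 0.025] [-0.0104  0.0124  0.3775]
0.78 [226.3, 172.0] [0.709  0.3721 0.006 ]
0.5 [444.8, 250.9] [ 0.4638 -0.2685  0.006 ]
```

Request:
servo_tool:
  targets: [-0.008,0.012,0.13,0,-0.008,0.012,0.26,0,-0.008,0.012,0.35,0,-0.008,0.012,0.365,0,-0.008,0.012,0.375,0,-0.008,0.012,0.385,0,-0.008,0.012,0.395,0,-0.008,0.012,0.395,0]

```text
clock: 67.8
position: [0.4725, -0.255, 0.0244]
eef_rot: [0.0, 0.999, 0.047, -0.002]
force: [-10.4, 5.9, 27.8]
width: 0.0508
gripper_force: 34.7
```

Contact. I'll release, rise and check.

Request:
servo_tool:
  targets: [0,0,-0.02,0,0,0,-0.02,0,0,0,-0.02,0,0,0,-0.02,0,0,0,-0.02,0]
  hand: -0.7

```text
clock: 68.3
position: [0.4732, -0.2552, 0.0233]
eef_rot: [-0.0, 0.999, 0.047, -0.0]
force: [-1.4, -0.2, 0.3]
width: 0.0727
gripper_force: 0.0
```

Request:
servo_tool:
  targets: [0,0,-0.15,0,0,0,-0.4,0,0,0,-0.7,0,0,0,-1,0,0,0,-1,0]

```text
clock: 68.8
position: [0.4777, -0.257, 0.18]
eef_rot: [0.003, 0.999, 0.047, 0.006]
force: [1.4, -0.5, -0.3]
width: 0.0726
gripper_force: 0.0
```

Request:
servo_tool:
  targets: [-0.3,0,-0.2,0,-0.5,0,-0.5,0,-0.5,0,-0.5,0,-0.5,0,-0.5,0,-0.5,0,-0.5,0]

```text
clock: 69.3
position: [0.3986, -0.2617, 0.2474]
eef_rot: [-0.001, 0.999, 0.047, -0.0]
force: [0.5, 0.1, -0.5]
width: 0.0723
gripper_force: 0.0
```

```bash
python3 - <<'E'
from look import *
jars(.032,'end.png')
for d in viewer.pinpoint('shuttle_handle','wrist')[:1]: print('handle',d['confidence'],ray('wrist',d['uv'],.108))
for d in viewer.pinpoint('pack_tray','wrist')[:1]: print('pack',d['confidence'],ray('wrist',d['uv'],0))
E
```

```text
69.3 [ 0.3986 -0.2617  0.2474] yaw 5.430513947739716 w 0.07226810768568767
jar 0.77 [376.  69. 434. 125.] [ 0.4814 -0.3363  0.032 ] [132.  57. 187.]
jar 0.59 [449.  69. 516. 126.] [ 0.4901 -0.4171  0.032 ] [129.  72. 183.]
handle 0.18 [ 0.4773 -0.314   0.108 ]
```

View pics/end.png

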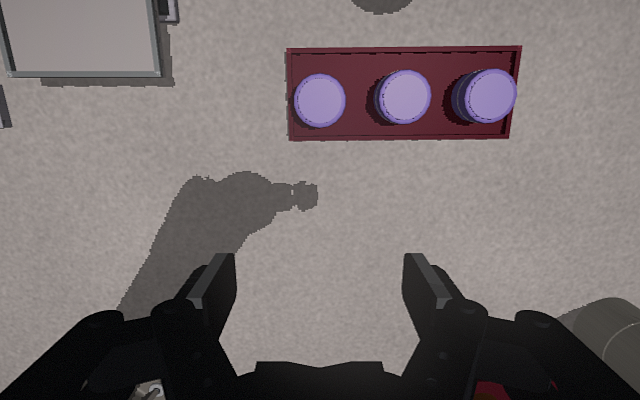

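```bash
python3 -c "
from h import *
print(job_done())"
```

```text
the job is handed in; nothing more can be done
None
```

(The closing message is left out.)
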